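# Zero a burr mill by feel, set it five clicks coarse and lid it

## Task

The burr mill has just been put back together after washing, so its old zero no longer holds. Turn the grind dial on its top clockwise, gently, until you feel it come up against its end stop (burrs touching), without forcing it; then back it off exactly five clicks from there and leave it resting in that click. Finish by seating its black lid, now lying on the counter, squarely on the mill's clear hopper, leaving everything else where it stands.

Things in the scene. Friction and masses are not known exactly. Their poses are not given: they have to be found in the camera images.
- mill: The electric burr mill, standing fast on the counter: steel case 240 x 140 mm, black top deck 165 mm above the counter. Origin under the centre of the case, x from its front (catch drawer, dial end) to its back (hopper end), z up. The dial's upright axis is 58 mm in front of the origin, the hopper's 58 mm behind it.
- dial_grip (a point): Point on the axis of the grind dial, 30 mm above the deck and in the upper half of its grip. Black skirt 60 mm across, 9.5 mm high; on it an aluminium bar grip 50 x 14 mm, from 9 to 38 mm above the deck. x runs along the bar towards its index line, y across it (the 14 mm), z up. Clockwise from above closes the burrs.
- dial: The same dial; origin on its axis at deck level. It rests in sprung notches 15 degrees apart; 0.12 N m lifts it out of one, a click. Its end stop is hidden in the case, in a new place each time: 25 to 95 degrees clockwise of where the dial starts. The stop lies 5 degrees past the last notch; let go there, the dial drops back into that notch: zero. Over 0.5 N m on the stop is forcing it.
- lid_grip (a point): Centre of the round aluminium knob of the hopper's lid, 22 mm across and 26 mm high (13 to 39 mm above the lid's underside). The lid is a black disc of 85 g standing knob up on the counter. z up along the knob.
- hopper_rim (a point): Centre of the clear hopper's open mouth, at the height of its rim (237 mm above the counter). Mouth 88 mm inside, 94 mm outside. Turns with the mill, z up.
- lid_flange (a point): Same lid: centre of the underside of its flange, a disc 100 mm across and 5 mm thick, 17 mm below the knob's centre. Under it a plug 79 mm across and 8 mm deep goes into the hopper; seated, the flange lies on the rim with 4 mm play all round. z up.
- jar_mid (a point): Middle of the empty glass jam jar with its twist lid, 66 mm across, 92 mm high. To be left alone.
- tin_mid (a point): Middle of a plain metal spice tin, 70 mm across, 80 mm high. To be left alone.
- funnel_mid (a point): Point inside the clear funnel, 30 mm above the counter; it stands mouth down, 94 mm across, 98 mm high. To be left alone.
- scrubber_mid (a point): Middle of the grey silicone scrubber lying on the counter, 105 x 70 x 21 mm. To be left alone.
- kettle_mid (a point): Point on the axis of the cream kettle, 90 mm above its underside; it stands on its base, about 150 mm across without spout and handle, top 214 mm above the counter. To be left alone.
- spoon_grip (a point): Handle of a 200 mm wooden spoon lying on the counter. To be left alone.
There are look-alikes about, which are no part of the job. Of the things like the part that bears lid_grip, leave any that is blue or green; of the rest the larger one is meant.

How it is judged:
On the way, in this order (a step that is already met when the one before it is completed fails the run):
1. the dial is brought clockwise, lightly, on to its stop where the burrs touch (contact force between zero_lug and zero_pin above 3 N), for 0.15 s.
2. the dial rests in its fifth notch back from the stop (distance between notch5 and click_roller_c0 below 0.0025 m and angular speed of dial below 0.2 rad/s), for 0.2 s.
At the end, for the whole second after the job is handed in: The dial rests in the fifth notch counted back (anticlockwise) from its end stop, and the lid sits on the hopper: its flange within 6 mm of the rim's centre, within 3 mm of the rim's height and level within 0.06 rad, lid and dial at rest (all of step 2 and horizontal distance between lid_flange and hopper_rim below 0.006 m and z of lid_flange in the frame of hopper_rim between -0.003 and 0.003 m and angle between lid_flange's own z axis and vertical below 0.06 rad and linear speed of lid below 0.02 m/s); the robot touches nothing.
It fails at once if the dial is forced against its stop (over 22 N at the stop pin, about 0.5 N m) (contact force between zero_lug and zero_pin above 22 N).
It fails at once if a bystander is shifted (distance of any of jar_mid, tin_mid, funnel_mid, scrubber_mid, kettle_mid, spoon_grip from where it was at the start of the episode above 0.03 m).
It also fails if it takes over 64 s, if anything falls off the work surface, if the arm or the gripper's body presses on something with over 40 N, if the wrist force passes 120 N, or if a joint passes its speed limit or range.

## Robot

A 7-joint arm with a two-finger parallel gripper is mounted at the origin on the work surface. World frame = base frame: x ahead of the robot, y to its left, z up, the work surface at z = 0. Lengths are in m, angles in rad, forces in N, time in s.
With the tool pointing down it reaches from about 0.35 to 0.9 m from the base axis. Payload 8.1 kg.
Tool frame: the origin (TCP) lies midway between the tips of the shut fingers; the grasp point (between the pads) lies bot.grasp_offset behind it (bot.grasp_offset is the distance from the TCP to the grasp point, in m); z points along the fingers, x is the direction in which the jaws open and shut, and the axes are right-handed (so a half turn about z gives the same grasp; the last joint's range is limited). The gripper opens to 85 mm and grips with 20 to 120 N. Pads are 22 mm wide; open, the fingers measure 114 mm over their backs; the gripper's body (76 mm by 85 mm) begins 54 mm behind the grasp point. The pads swing forward as they close: fully open they stand 13 mm farther back than shut.
Start: joints at [-1.409, 0.434, 0.025, 1.573, -0.012, 1.134, -0.075], TCP at [0.164, 0.603, 0.199] pointing down, gripper open.
Joint ranges: [-2.62, 2.62], [-0.44, 2.09], [-1.27, 1.32], [0.08, 2.57], [-1.32, 4.46], [0.12, 2], [-2.74, 2.74]. Speed limits (rad/s): [2.22, 2.22, 3.01, 3.01, 3.14, 3.14, 3.14].

## Interface

Orientations are given as a rotation vector (axis times angle).
In Python, from workcell import bot gives the robot as it stands.
- The arm moves only by the tool move_arm, never from a script. Its argument "increments" is a list of rows, each a list of 5 numbers: the closure, from 0 (fully open) to 1 (shut), then the shift along the tool's x, y, z in m, then the turn about the tool's z in rad. A call has 1 to 12 rows; each row is the pose to reach, as a shift and turn from the pose measured when the call began, along the tool's axes at that moment; what a row does not reach only later rows make up. A row lasts 1/12 s, in which the tool goes at most 41.7 mm and 7.16 degrees, less where a joint would pass 70% of its speed; a pose out of reach is approached as far as the arm can. A call with a gripper value outside its range is refused whole. The fingers move at their own pace and stop on an object; the grip force is fixed at half the most. Time passes only in rows, so rows that repeat a pose let the fingers close. It gives the time, the measured TCP pose, the force and the opening at its end, in the units of the state.
- bot.get_state(): the state, without advancing time (a new reading comes with each control period).
- bot.capture(name): name is "side" or "top" or "wrist"; returns (picture, depth): 400x640x3 uint8, red, green, blue; 400x640 float32, m along the optical axis (not along the pixel's ray), 0 where there is no reading.
- bot.calibration(name): a dict with "camera_matrix" (3x3 intrinsics, pixels), "R" (3x3) and "t" (3): a world point X has camera coordinates R X + t. Camera axes: x right, y down, z forward; pixel columns grow to the right and rows downward; lengths in m; the calibration is good to about 2 mm. The wrist camera is an equidistant fisheye: a pixel r from the principal point sees the ray r / f radians off the axis. A picture is of the moment at which its call begins: read the wrist's pose just before it. calibration takes no time and is no camera call; for the wrist camera it gives the pose at the moment of the call.
- bot.finish_job(): hands the job in, once; it reports no verdict.
Trained networks look in the newest picture that a camera, given by its name, has taken for a name from the list of things; names that differ only in an ending like _2 or _b are one class to them, and where a whole thing is asked for, a point or a joint stands for the part that bears it (a point fixed in the world has none). Each returns a list of dicts, best first, with "conf" (0 to 1); they miss things now and then, are a little off and sometimes report something else, mostly with a low value. They report only what shows in the picture. A call takes as long as a camera call. They do not tell look-alikes from the thing itself.
- bot.boxes_of(camera, query): "position" ([x, y, z] in m, in world coordinates, good to about 4 mm: the middle of the surface that is visible of it).
- bot.place_of(camera, query): "position" ([x, y, z] in m, in world coordinates, good to about 4 mm: a listed point, or the origin of a listed thing).
The state is a dict: "clock": time; "q": joint angles; "joint_vel": joint speeds; "joint_efforts": joint torques, N m; "position": TCP position; "tool_rot": TCP orientation; "force": force on the tool from outside, world axes, zero at the start; "moment": the same for the moment, N m; "grip_width": opening from 0.0 (shut) to 1.0 (fully open).
Only numpy, scipy, OpenCV 4.12 (cv2) and the standard library are available. Lean on these libraries where they do the work, as an engineer would, in place of code of your own. Each camera call takes 0.05 s, during which the arm holds its last target.

## Working session

There is one attempt and no reset: what is moved stays moved. The work goes in short steps, Python scripts to look and compute and a tool call to move; the robot and the scene stay as the last step left them, time stands still between calls to the robot, and variables do not carry over. Pictures are saved under pics/ and viewed, and the job is handed in when it is done.

Besides the shell and the picture viewer there is one more tool, called after "Call:" as name(argument=value, ...) on one line, values as JSON. move_arm: Moves the arm, as the interface text tells. Its arguments: {"type":"object","properties":{"increments":{"type":"array"}},"required":["increments"]}

```bash
mkdir -p pics; ls
cat > h.py <<'E'
import numpy as np, cv2
from workcell import bot
from scipy.spatial.transform import Rotation as Ro
def snap(cam,fn):
    im,d=bot.capture(cam); cv2.imwrite('pics/'+fn+'.png',im[:,:,::-1]); np.save('pics/'+fn+'_d.npy',d); np.save('pics/'+fn+'_i.npy',im); return im,d
def world(cam,u,v,z):
    c=bot.calibration(cam);K=np.array(c['camera_matrix']);R=np.array(c['R']);t=np.array(c['t'])
    u=np.asarray(u,float);v=np.asarray(v,float)
    p=np.stack([(u-K[0,2])/K[0,0]*z,(v-K[1,2])/K[1,1]*z,z],-1)
    return (p-t)@R
E
python3 - <<'E'
from h import *
s=bot.get_state(); print(s); print(bot.grasp_offset)
snap('side','s0');snap('top','t0')
for q in ['mill','dial_grip','lid_grip','hopper_rim','lid_flange']:
  for c in ['side','top']:
    print(q,c,[(np.round(r['position'],3).tolist(),round(r['conf'],2)) for r in bot.place_of(c,q)])
print(bot.get_state()['clock'])
E
```

```text
pics
{'clock': 0.0, 'q': array([-1.40860853,  0.43524637,  0.02493958,  1.57411207, -0.01160118,
        1.13399144, -0.07508578]), 'joint_vel': array([-0.00019656,  0.00050428,  0.00058621, -0.00083003,  0.00074369,
        0.000523  , -0.00056125]), 'joint_efforts': array([ 4.67535137e-04, -6.70462704e+01,  1.02552239e+00, -3.16217101e+01,
        1.54975313e-02,  1.24366480e-02,  7.38624863e-06]), 'position': array([0.16345775, 0.60266048, 0.1980053 ]), 'tool_rot': array([ 2.49441375e+00,  1.90806478e+00, -1.87894846e-03]), 'force': array([0.32612015, 0.03614852, 0.18918575]), 'moment': array([-0.02360042, -0.06223625,  0.01804411]), 'grip_width': 1.00044029753224}
0.0187
mill side [([0.573, -0.014, -0.002], 0.67)]
mill top []
dial_grip side [([0.517, -0.028, 0.194], 0.81)]
dial_grip top [([0.515, -0.024, 0.195], 0.78)]
lid_grip side [([0.406, -0.454, 0.025], 0.83), ([0.527, -0.535, 0.014], 0.8), ([0.558, -0.338, 0.028], 0.75), ([0.53, -0.193, 0.016], 0.67)]
lid_grip top [([0.556, -0.336, 0.024], 0.87), ([0.529, -0.191, 0.015], 0.87), ([0.405, -0.452, 0.023], 0.72), ([0.528, -0.535, 0.023], 0.72)]
hopper_rim side [([0.63, 0.006, 0.238], 0.77)]
hopper_rim top [([0.627, -0.0, 0.234], 0.91)]
lid_flange side [([0.526, -0.539, 0.007], 0.95), ([0.559, -0.338, 0.008], 0.91), ([0.403, -0.456, 0.012], 0.7), ([0.521, -0.195, 0.002], 0.62)]
lid_flange top [([0.403, -0.453, 0.007], 0.96), ([0.558, -0.335, 0.01], 0.85), ([0.526, -0.535, 0.003], 0.82), ([0.53, -0.194, 0.002], 0.74)]
0.6
```

View pics/s0.png

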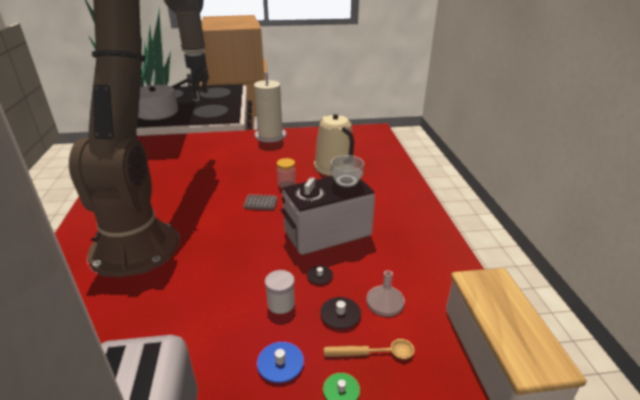

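View pics/t0.png

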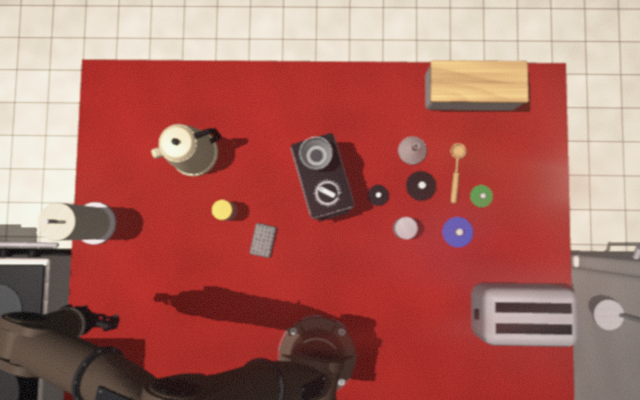

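Run:
```python
from h import *
for c in ['side','top']:
  k=bot.calibration(c);R=np.array(k['R']);t=np.array(k['t']);K=np.array(k['camera_matrix'])
  print(c,(-R.T@t).round(3),K[0,0],R[2].round(2))
  for n,p in dict(dial=(.515,-.025,.2),rim=(.628,.003,.237),A=(.406,-.453,.02),B=(.557,-.337,.02),C=(.527,-.535,.02),D=(.53,-.192,.015)).items():
    x=K@(R@np.array(p)+t);print(n,(x[:2]/x[2]).round(0))
```

```text
side [ 0.417 -1.048  0.799] 427.25636615544823 [ 0.11  0.83 -0.54]
dial [308. 180.]
rim [347. 162.]
A [279. 356.]
B [340. 309.]
C [342. 384.]
D [321. 271.]
top [ 0.398 -0.055  1.657] 496.9849551905606 [ 0.08  0.02 -1.  ]
dial [325. 193.]
rim [316. 153.]
A [457. 232.]
B [421. 186.]
C [482. 196.]
D [377. 194.]
```

Run:
```python
from h import *
im=np.load('pics/t0_i.npy');d=np.load('pics/t0_d.npy')
a=cv2.resize(im[125:225,285:365],(0,0),fx=5,fy=5,interpolation=cv2.INTER_CUBIC)
b=cv2.resize(im[125:225,365:445],(0,0),fx=5,fy=5,interpolation=cv2.INTER_CUBIC)
cv2.imwrite('pics/crop.png',np.hstack([a,b])[:,:,::-1])
vv,uu=np.mgrid[0:400,0:640]
W=world('top',uu,vv,d)
# deck
m=(abs(W[...,2]-.165)<.006)&(uu>280)&(uu<365)&(vv>120)&(vv<230)&(d>0)
r=cv2.minAreaRect((W[m][:,:2]*1000).astype(np.float32)); print('deck',r,m.sum(),np.median(W[m][:,2]))
p=W[(W[...,2]>.192)&(W[...,2]<.215)&(vv>175)&(vv<215)&(uu>300)&(uu<350)]
print('bar',len(p),p.mean(0)); r=cv2.minAreaRect((p[:,:2]*1000).astype(np.float32));print(r)
p=W[(W[...,2]>.228)&(W[...,2]<.245)&(vv>125)&(vv<180)&(uu>290)&(uu<345)]
print('rim',len(p),p.mean(0),cv2.minEnclosingCircle((p[:,:2]*1000).astype(np.float32)))
for n,c,rr in (('B',(.557,-.337),.06),('D',(.53,-.192),.045)):
  q=(np.hypot(W[...,0]-c[0],W[...,1]-c[1])<rr)
  blk=q&(im.max(-1)<70)
  P=W[blk]; print(n,len(P),P.mean(0),cv2.minEnclosingCircle((P[:,:2]*1000).astype(np.float32)))
  k=q&(im.min(-1)>110)
  print('knob',k.sum(),W[k].mean(0))
```

```text
deck ((574.0668334960938, -10.862785339355469), (234.4124755859375, 132.12469482421875), 17.11094093322754) 2004 0.16549669648348803
bar 82 [ 0.51855227 -0.0285617   0.20373213]
((518.8051147460938, -27.987518310546875), (48.89685821533203, 13.76353645324707), 63.91217041015625)
rim 130 [0.63073213 0.00611724 0.23618631] ((630.28515625, 5.99135160446167), 47.18841552734375)
B 311 [ 0.56609157 -0.33352614  0.01381172] ((559.9053955078125, -336.3070068359375), 44.48308563232422)
knob 51 [ 0.56032169 -0.33603694  0.03299495]
D 190 [ 0.5274401  -0.19335384  0.00956327] ((525.06396484375, -193.94345092773438), 32.85354232788086)
knob 28 [ 0.52680149 -0.1947396   0.02009972]
```

View pics/crop.png

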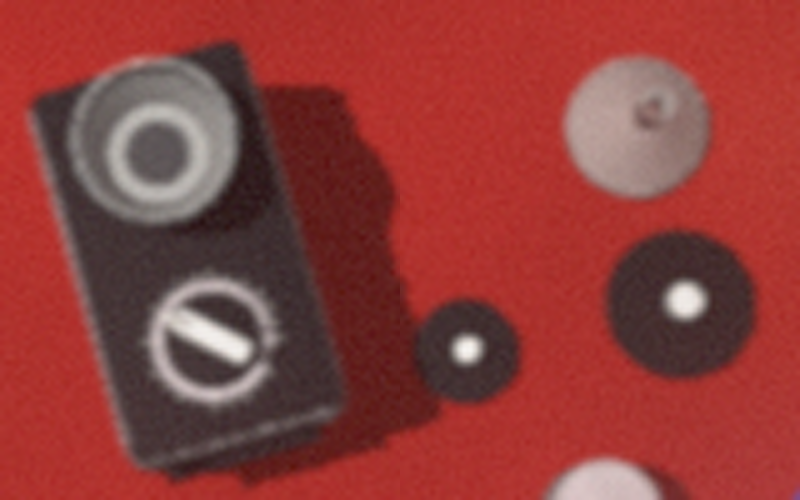

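The meant lid is the black one at top px (421,186). The other black lid, at (377,194), is smaller; (457,232) is blue and (482,196) is green. The crop confirms that. Measured points agree with the sizes given: dial (0.519,-0.028), mill yaw 17°, rim (0.630,0.006).

Next I raise the tool and go over to the dial.

Call:
move_arm(increments=[[0,0,0,-0.04,0],[0,-0.026,0.025,-0.07,0.088],[0,-0.052,0.051,-0.1,0.176],[0,-0.077,0.076,-0.1,0.264],[0,-0.103,0.102,-0.1,0.352],[0,-0.129,0.127,-0.1,0.44],[0,-0.155,0.152,-0.1,0.528],[0,-0.18,0.178,-0.1,0.616],[0,-0.206,0.203,-0.1,0.704],[0,-0.232,0.229,-0.1,0.792],[0,-0.258,0.254,-0.1,0.88],[0,-0.283,0.279,-0.1,0.968]])

```text
clock: 1.6
position: [0.3593, 0.2552, 0.2991]
tool_rot: [-3.097, -0.521, -0.001]
force: [1.2, 0.5, 0.5]
grip_width: 1.001
```

```bash
cat >> h.py <<'E'
def delta(target,yaw_deg=None):
    s=bot.get_state();R=Ro.from_rotvec(s['tool_rot']);x=R.apply([1,0,0]);y=np.degrees(np.arctan2(x[1],x[0]))
    print('clock',round(s['clock'],2),'pos',s['position'].round(4),'yaw',round(y,2),'tilt',R.apply([0,0,1]).round(3),'q',s['q'].round(2),'F',s['force'].round(2),'M',s['moment'].round(3),'w',round(s['grip_width'],3))
    if target is not None:
        print('tool shift',R.inv().apply(np.array(target)-s['position']).round(4), 'turn', None if yaw_deg is None else round(-np.radians((yaw_deg-y+180)%360-180),4))
E
python3 -c "
from h import *
delta([.5186,-.028,.298],-26.1)"
```

```text
clock 1.6 pos [0.3593 0.2552 0.2991] yaw 19.1 tilt [ 0.     0.001 -1.   ] q [-1.08  0.04  0.35  1.85 -0.01  1.26 -0.38] F [1.17 0.51 0.5 ] M [ 0.047 -0.032  0.04 ] w 1.001
tool shift [0.0578 0.3198 0.0009] turn 0.789
```

Call:
move_arm(increments=[[0,0.006,0.032,0,0.08],[0,0.012,0.064,0,0.16],[0,0.018,0.096,0,0.24],[0,0.024,0.128,0,0.32],[0,0.029,0.16,0,0.4],[0,0.035,0.192,0,0.48],[0,0.041,0.224,0,0.56],[0,0.046,0.256,0,0.64],[0,0.052,0.288,0,0.72],[0,0.058,0.32,0,0.789],[0,0.058,0.32,0,0.789]])

```text
clock: 2.52
position: [0.5206, -0.0346, 0.2994]
tool_rot: [3.055, -0.727, 0.005]
force: [-0.1, -0.8, -0.7]
grip_width: 1.0
```

```bash
python3 -c "
from h import *
delta([.5186,-.028,.178],-26.1)
im,d=snap('wrist','w1')
print(np.array(bot.calibration('wrist')['camera_matrix']).round(1))
"
```

```text
clock 2.52 pos [ 0.5206 -0.0346  0.2994] yaw -26.76 tilt [ 0.002 -0.002 -1.   ] q [-0.63  0.21  0.74  1.71 -0.14  1.28 -0.33] F [-0.14 -0.8  -0.7 ] M [0.035 0.088 0.032] w 1.0
tool shift [-0.0052 -0.0051  0.1214] turn -0.0115
[[309.7   0.  324.3]
 [  0.  309.7 200.7]
 [  0.    0.    1. ]]
```

View pics/w1.png

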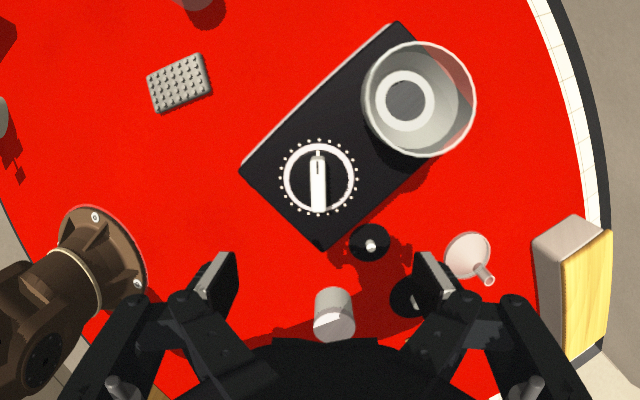

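The wrist picture shows the dial at (318,177) with its bar upright in the image, so it lies along the tool's y axis. The index end is at (318,155). I'll refine the position from this picture.

```bash
cat >> h.py <<'E'
def fish(u,v,depth=None,z=None):
    c=bot.calibration('wrist');K=np.array(c['camera_matrix']);R=np.array(c['R']);t=np.array(c['t'])
    a=np.stack([(np.asarray(u,float)-K[0,2])/K[0,0],(np.asarray(v,float)-K[1,2])/K[1,1]],-1)
    r=np.linalg.norm(a,axis=-1,keepdims=True)+1e-9
    ray=np.concatenate([a/r*np.sin(r),np.cos(r)],-1)
    if depth is not None:
        p=ray/ray[...,2:]*np.asarray(depth)[...,None]; return (p-t)@R
    o=-R.T@t; w=ray@R; return o+w*((z-o[2])/w[...,2])[...,None]
E
python3 - <<'E'
from h import *
im=np.load('pics/w1_i.npy');d=np.load('pics/w1_d.npy')
vv,uu=np.mgrid[130:225,260:380]
W=fish(uu,vv,depth=d[130:225,260:380])
m=(W[...,2]>.195)&(W[...,2]<.212)&(np.hypot(W[...,0]-.519,W[...,1]+.028)<.03)
p=W[m];print(len(p),np.median(p[:,2]));print('bar',cv2.minAreaRect((p[:,:2]*1000).astype(np.float32)))
vv,uu=np.mgrid[20:180,340:490]
W=fish(uu,vv,depth=d[20:180,340:490])
m=(W[...,2]>.232)&(W[...,2]<.243); p=W[m];print('rim',len(p),cv2.minEnclosingCircle((p[:,:2]*1000).astype(np.float32)))
a=cv2.resize(im[125:225,260:380],(0,0),fx=5,fy=5,interpolation=cv2.INTER_CUBIC);cv2.imwrite('pics/dc.png',a[:,:,::-1])
E
```

```text
789 0.20209856145305036
bar ((517.8939208984375, -23.787378311157227), (48.96168518066406, 13.615952491760254), 63.58452606201172)
rim 1528 ((628.61376953125, 9.673181533813477), 47.33380126953125)
```

View pics/dc.png

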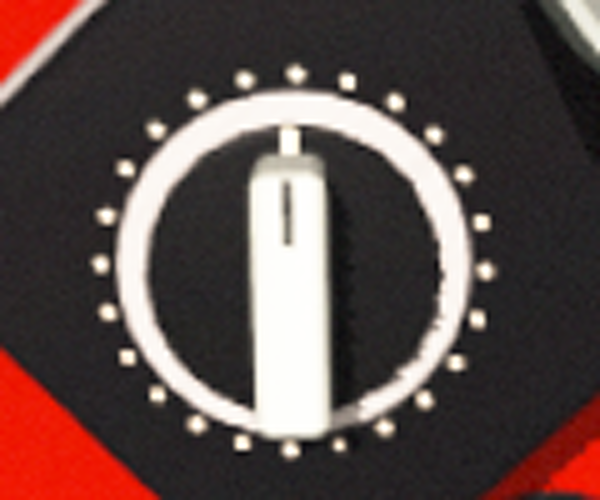

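```bash
python3 -c "
from h import *
delta([.518,-.0255,.25],-26.3)"
```

```text
clock 2.57 pos [ 0.5196 -0.0318  0.299 ] yaw -26.48 tilt [ 0.001 -0.001 -1.   ] q [-0.63  0.21  0.73  1.71 -0.14  1.28 -0.33] F [ 0.24  0.57 -0.7 ] M [0.054 0.02  0.001] w 1.0
tool shift [-0.0043 -0.0049  0.049 ] turn -0.0032
```

Call:
move_arm(increments=[[0,-0.003,-0.004,0.02,0],[0.3,-0.003,-0.004,0.04,0],[0.5,-0.003,-0.004,0.05,0],[0.5,-0.003,-0.004,0.05,0],[0.5,-0.003,-0.004,0.05,0]])

```text
clock: 2.98
position: [0.5185, -0.0264, 0.2492]
tool_rot: [3.058, -0.718, 0.001]
force: [0.6, -1.1, 0.6]
grip_width: 0.504
```

Run:
```python
from h import *
delta([.5188,-.0272,.178],-26.3)
im,d=snap('wrist','w2')
delta([.5188,-.0272,.178],-26.3)
vv,uu=np.mgrid[0:400,0:640]
W=fish(uu,vv,depth=d)
m=(W[...,2]>.196)&(W[...,2]<.212)&(np.hypot(W[...,0]-.519,W[...,1]+.028)<.035)
p=W[m];print(len(p),np.median(p[:,2]));print('bar',cv2.minAreaRect((p[:,:2]*1000).astype(np.float32)))
m=(W[...,2]>.232)&(W[...,2]<.243)&(np.hypot(W[...,0]-.63,W[...,1]-.007)<.055); p=W[m];print('rim',len(p),cv2.minEnclosingCircle((p[:,:2]*1000).astype(np.float32)))
```

```text
clock 2.98 pos [ 0.5185 -0.0264  0.2492] yaw -26.43 tilt [ 0.    -0.001 -1.   ] q [-0.62  0.24  0.72  1.79 -0.17  1.17 -0.31] F [ 0.65 -1.06  0.6 ] M [-0.081 -0.005 -0.   ] w 0.504
tool shift [0.0006 0.0005 0.0712] turn -0.0023
clock 3.03 pos [ 0.5191 -0.0266  0.2498] yaw -26.44 tilt [ 0.002 -0.001 -1.   ] q [-0.62  0.24  0.72  1.79 -0.17  1.17 -0.31] F [ 0.21 -0.01  0.85] M [-0.028 -0.032  0.004] w 0.498
tool shift [-0.0001  0.0006  0.0718] turn -0.0025
1184 0.2029664908541237
bar ((519.904052734375, -27.794178009033203), (49.45478057861328, 14.3234281539917), 64.2401351928711)
rim 2549 ((630.2642211914062, 5.731257915496826), 47.61665725708008)
```

View pics/w2.png

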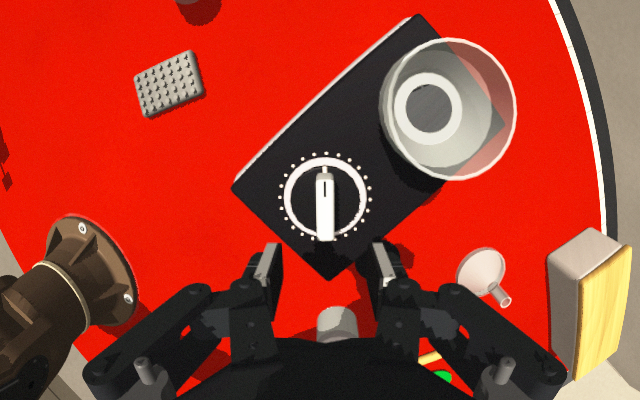

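Call:
move_arm(increments=[[0.5,0.0006,0.001,0.02,-0.004],[0.5,0.0006,0.001,0.04,-0.004],[0.5,0.0006,0.001,0.06,-0.004],[0.5,0.0006,0.001,0.071,-0.004],[0.5,0.0006,0.001,0.071,-0.004],[0.5,0.0006,0.001,0.071,-0.004]])

```text
clock: 3.53
position: [0.5196, -0.0279, 0.1795]
tool_rot: [3.059, -0.712, 0.003]
force: [-0.3, 0.8, -0.0]
grip_width: 0.495
```

Run:
```python
from h import *
delta([.5193,-.0278,.178],-26.1)
```

```text
clock 3.53 pos [ 0.5196 -0.0279  0.1795] yaw -26.22 tilt [ 0.002 -0.001 -1.   ] q [-0.58  0.32  0.69  1.89 -0.24  1.01 -0.24] F [-0.28  0.79 -0.04] M [-0.021 -0.085  0.008] w 0.495
tool shift [-0.0003  0.0001  0.0015] turn -0.002
```

Call:
move_arm(increments=[[0.7,0,0,0,0],[0.8,0,0,0,0],[0.85,0,0,0,0],[0.9,0,0,0,0],[1,0,0,0,0],[1,0,0,0,0],[1,0,0,0,0]])

```text
clock: 4.12
position: [0.5197, -0.0279, 0.1796]
tool_rot: [3.059, -0.712, 0.003]
force: [-0.6, 0.0, 0.0]
grip_width: -0.0
```

Run:
```python
from h import *
delta([.5193,-.0278,.178],-26.1)
```

```text
clock 4.12 pos [ 0.5197 -0.0279  0.1796] yaw -26.21 tilt [ 0.002 -0.001 -1.   ] q [-0.58  0.32  0.69  1.89 -0.24  1.01 -0.24] F [-0.58  0.02  0.01] M [-0.065 -0.045 -0.013] w -0.0
tool shift [-0.0003  0.0001  0.0016] turn -0.002
```

Run:
```python
from h import *
im,d=snap('wrist','w3'); im,d=snap('side','s3')
cv2.imwrite('pics/s3c.png',cv2.resize(im[100:280,220:420],(800,720))[:600,:,::-1])
```

```text
(no output)
```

View pics/w3.png

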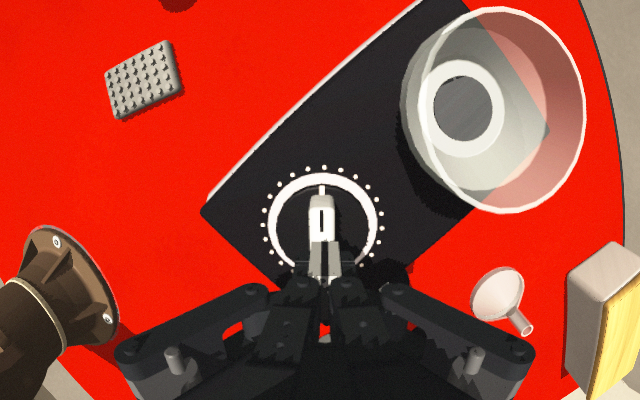

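View pics/s3c.png

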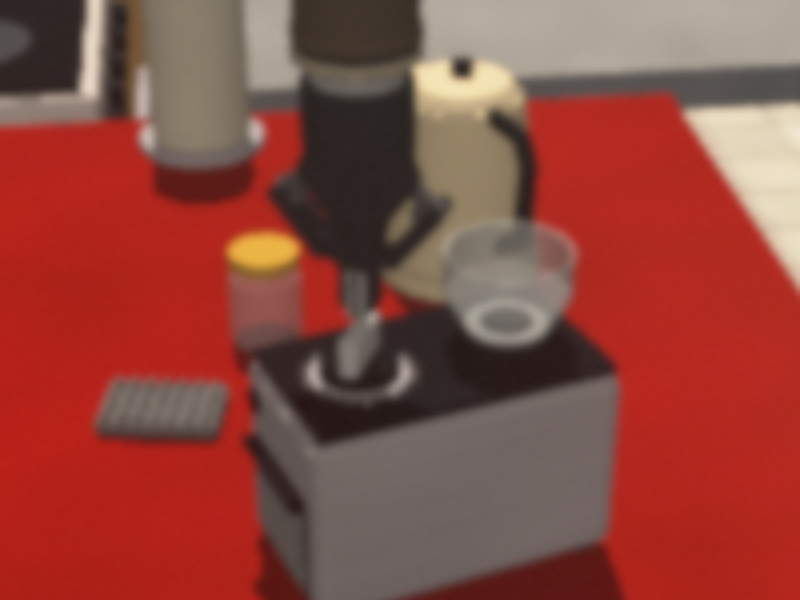

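Run:
```python
from h import *
for c in ['side']:
  k=bot.calibration(c);R=np.array(k['R']);t=np.array(k['t']);K=np.array(k['camera_matrix'])
  for p in [(.5196,-.0279,.1796),(.5196,-.0279,.1983),(.5196,-.0279,.203),(.5196,-.0279,.1655)]:
    x=K@(R@np.array(p)+t);x=x[:2]/x[2];print(p,x.round(1),((x-[220,100])*4).round(0))
  im=np.load('pics/s3_i.npy'); d=np.load('pics/s3_d.npy')
  vv,uu=np.mgrid[150:200,290:325]
  W=world('side',uu,vv,d[150:200,290:325])
  for v in range(10,50,4): print(v+150,[tuple((W[v,u]*1000).round().astype(int).tolist()) for u in (14,17,19,21)])
k=bot.calibration('wrist');R=np.array(k['R']);t=np.array(k['t']);K=np.array(k['camera_matrix'])
for p in [(.5196,-.0279,.1796),(.5196,-.0279,.203),(.5196-.025*np.cos(np.radians(64)),-.0279-.025*np.sin(np.radians(64)),.203)]:
  x=R@np.array(p)+t; th=np.arctan2(np.hypot(x[0],x[1]),x[2]);a=x[:2]/np.hypot(x[0],x[1]);print(p,K[:2,2]+K[0,0]*th*a)
cv2.imwrite('pics/w3c.png',cv2.resize(np.load('pics/w3_i.npy')[160:300,240:400],(800,700))[:600,:,::-1])
```

```text
(0.5196, -0.0279, 0.1796) [310.2 187.2] [361. 349.]
(0.5196, -0.0279, 0.1983) [310.1 181.4] [361. 326.]
(0.5196, -0.0279, 0.203) [310.1 180. ] [360. 320.]
(0.5196, -0.0279, 0.1655) [310.3 191.5] [361. 366.]
160 [(503, -33, 269), (511, -34, 269), (515, -47, 275), (521, -49, 276)]
164 [(503, -35, 258), (511, -34, 257), (516, -43, 261), (521, -43, 261)]
168 [(503, -26, 241), (511, -35, 245), (516, -41, 248), (522, -36, 245)]
172 [(503, -26, 228), (510, -39, 235), (516, -40, 235), (521, -40, 235)]
176 [(535, 351, 1), (510, -38, 222), (516, -37, 221), (521, -35, 220)]
180 [(532, 329, -4), (544, 330, -5), (517, -23, 201), (522, -25, 201)]
184 [(507, 26, 159), (509, -46, 201), (515, -44, 200), (522, -32, 192)]
188 [(500, -50, 192), (509, -49, 191), (514, -53, 192), (521, -36, 182)]
192 [(500, -45, 176), (508, -52, 180), (514, -51, 179), (520, -42, 172)]
196 [(499, -54, 168), (417, -1048, 799), (513, -58, 170), (518, -58, 169)]
(0.5196, -0.0279, 0.1796) [322.90835111 234.50434898]
(0.5196, -0.0279, 0.203) [322.84266254 251.25727953]
(np.float64(0.508640721330273), np.float64(-0.050369851157479176), 0.203) [323.06372528 289.84339958]
```

View pics/w3c.png

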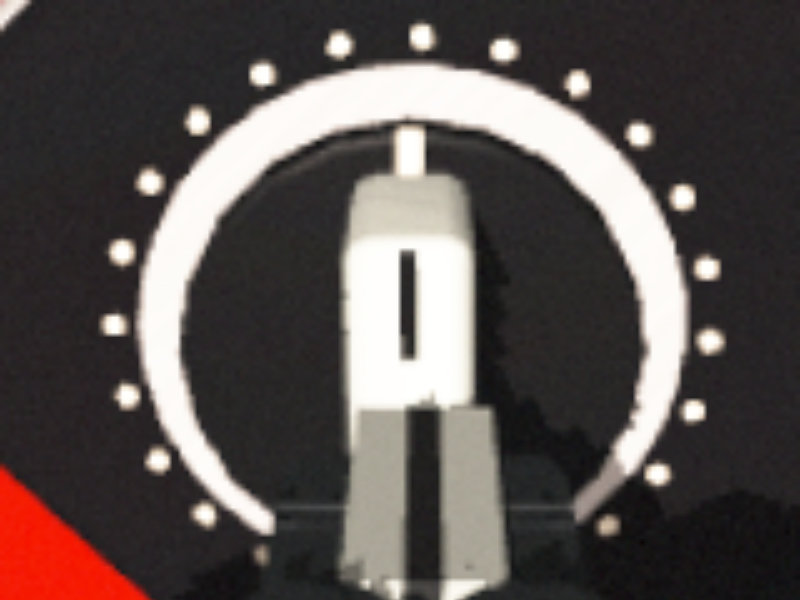

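Run:
```python
from h import *
d=np.load('pics/w3_d.npy')
for v in range(200,285,4):
  us=np.array([314,318,324,330,336]); W=fish(us,np.full(5,v),depth=d[v,us])
  print(v,[tuple((w*1000).round().astype(int).tolist()) for w in W])
```

```text
200 [(526, -4, 188), (528, -4, 189), (531, -6, 189), (534, -8, 187), (536, -13, 174)]
204 [(526, -4, 196), (528, -5, 195), (531, -6, 196), (534, -8, 195), (535, -16, 174)]
208 [(526, -4, 201), (528, -5, 201), (531, -7, 201), (534, -8, 201), (534, -18, 175)]
212 [(525, -6, 202), (527, -6, 204), (530, -8, 203), (533, -10, 201), (532, -20, 174)]
216 [(524, -8, 202), (526, -9, 202), (529, -10, 203), (532, -12, 203), (531, -22, 175)]
220 [(523, -10, 203), (525, -11, 202), (528, -12, 202), (531, -13, 203), (530, -25, 174)]
224 [(522, -12, 202), (524, -13, 202), (527, -14, 203), (530, -15, 203), (529, -28, 173)]
228 [(521, -14, 202), (523, -15, 203), (526, -16, 202), (529, -17, 203), (528, -30, 173)]
232 [(520, -16, 202), (522, -17, 202), (525, -18, 202), (528, -20, 202), (527, -32, 174)]
236 [(519, -18, 203), (521, -18, 204), (524, -21, 202), (527, -22, 203), (525, -35, 174)]
240 [(518, -20, 203), (520, -21, 203), (523, -22, 204), (526, -24, 203), (524, -37, 174)]
244 [(521, -16, 219), (523, -16, 220), (525, -18, 218), (528, -19, 219), (531, -20, 220)]
248 [(521, -16, 223), (523, -16, 223)
[... 162 characters left out ...]
), (523, -16, 232), (525, -18, 232), (528, -19, 232), (530, -20, 232)]
260 [(521, -16, 235), (523, -17, 235), (525, -18, 235), (528, -18, 236), (530, -20, 235)]
264 [(522, -16, 240), (523, -17, 239), (525, -18, 238), (527, -19, 239), (530, -20, 240)]
268 [(521, -16, 242), (523, -16, 243), (525, -18, 242), (528, -18, 244), (530, -20, 243)]
272 [(522, -16, 246), (523, -17, 246), (525, -17, 246), (527, -19, 246), (530, -19, 247)]
276 [(522, -16, 249), (523, -17, 249), (525, -17, 250), (527, -19, 249), (529, -20, 249)]
280 [(522, -15, 254), (522, -18, 249), (524, -19, 249), (526, -21, 248), (530, -19, 253)]
284 [(523, -15, 257), (524, -15, 257), (524, -21, 249), (528, -18, 257), (530, -19, 256)]
```

The fingers shut on nothing: depth puts the fingertips at z≈0.217, above the bar top at 0.203. That is about 37 mm higher than the reported TCP of 0.180, and the side view agrees. I'll go by the measured tip height: open, go lower and check again.

Call:
move_arm(increments=[[0.5,0,0,0,0],[0.5,0,0,0,0],[0.5,0,0,0,0],[0.5,0,0,0.01,0],[0.5,0,0,0.02,0],[0.5,0,0,0.024,0],[0.5,0,0,0.024,0],[0.5,0,0,0.024,0]])

```text
clock: 4.88
position: [0.5193, -0.028, 0.1549]
tool_rot: [3.058, -0.713, 0.001]
force: [0.6, -1.0, -0.5]
grip_width: 0.498
```

Run:
```python
from h import *
delta(None)
im,d=snap('wrist','w4')
cv2.imwrite('pics/w4c.png',cv2.resize(im[160:320,220:420],(800,640))[:600,:,::-1])
for u in (285,290,295,300,350,355,360,365):
  vs=np.arange(200,300,4); W=fish(np.full(len(vs),u),vs,depth=d[vs,u]); print(u,(W[:,2]*1000).round().astype(int).tolist())
```

```text
clock 4.88 pos [ 0.5193 -0.028   0.1549] yaw -26.23 tilt [ 0.001 -0.001 -1.   ] q [-0.57  0.35  0.68  1.93 -0.27  0.96 -0.22] F [ 0.62 -0.99 -0.54] M [-0.027  0.006 -0.015] w 0.498
285 [168, 166, 169, 175, 174, 175, 176, 174, 175, 175, 175, 175, 175, 175, 175, 175, 175, 174, 174, 174, 167, 164, 165, 165, 165]
290 [166, 171, 174, 173, 175, 174, 174, 175, 175, 174, 174, 174, 175, 176, 175, 174, 175, 174, 175, 175, 174, 166, 166, 165, 166]
295 [166, 174, 175, 174, 173, 174, 174, 175, 175, 175, 175, 174, 175, 175, 176, 175, 175, 175, 174, 174, 175, 175, 165, 164, 164]
300 [173, 175, 175, 174, 175, 175, 175, 174, 174, 175, 175, 174, 174, 173, 174, 175, 175, 174, 175, 175, 174, 175, 166, 165, 165]
350 [166, 174, 175, 175, 174, 174, 174, 175, 175, 175, 175, 175, 175, 176, 175, 176, 174, 174, 175, 174, 174, 174, 165, 166, 165]
355 [167, 171, 174, 174, 175, 175, 175, 174, 175, 174, 175, 174, 175, 174, 175, 176, 174, 174, 172, 175, 175, 166, 166, 165, 165]
360 [166, 166, 166, 175, 174, 174, 175, 174, 175, 174, 175, 175, 175, 175, 176, 174, 175, 176, 175, 175, 165, 164, 165, 165, 166]
365 [167, 166, 167, 167, 175, 174, 175, 176, 175, 175, 175, 175, 175, 175, 173, 175, 174, 174, 166, 166, 165, 166, 165, 165, 166]
```

View pics/w4c.png

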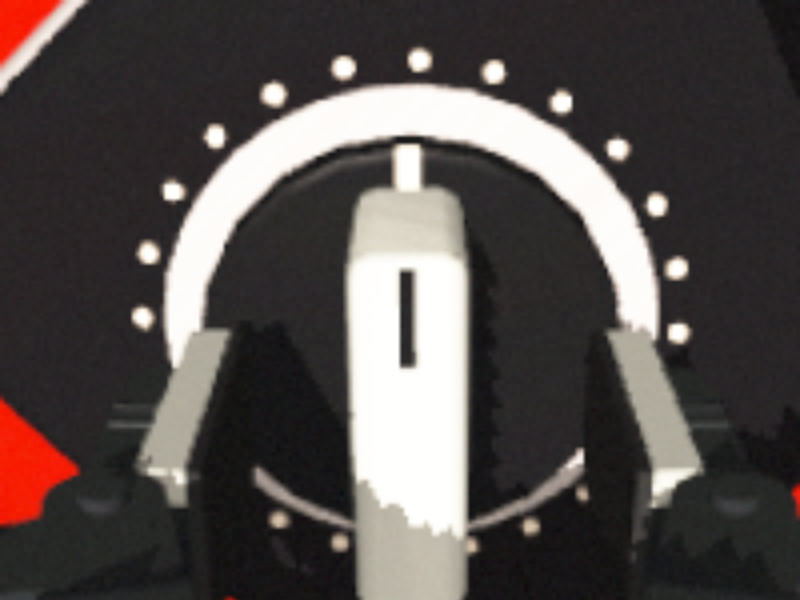

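Run:
```python
from h import *
d=np.load('pics/w4_d.npy')
for u in (267,270,273,376,380,384):
  vs=np.arange(232,290,3); W=fish(np.full(len(vs),u),vs,depth=d[vs,u]); print(u,(W*1000).round().astype(int).tolist())
```

```text
267 [[494, -8, 167], [493, -10, 168], [491, -12, 165], [491, -13, 167], [501, -6, 196], [501, -6, 200], [502, -6, 202], [502, -6, 205], [502, -7, 208], [503, -6, 212], [503, -7, 213], [504, -7, 216], [504, -7, 219], [505, -8, 222], [505, -8, 224], [505, -8, 227], [505, -9, 227], [504, -11, 226], [503, -11, 227], [503, -12, 227]]
270 [[495, -9, 166], [494, -11, 166], [495, -11, 173], [495, -12, 174], [502, -6, 196], [503, -6, 200], [503, -6, 203], [503, -7, 205], [503, -7, 207], [504, -7, 211], [504, -8, 213], [505, -7, 217], [505, -8, 219], [506, -8, 221], [506, -8, 225], [506, -8, 227], [506, -10, 226], [505, -11, 226], [504, -12, 227], [504, -13, 227]]
273 [[499, -7, 175], [498, -9, 175], [553, 38, 330], [497, -12, 175], [503, -7, 195], [504, -7, 200], [504, -8, 201], [505, -7, 206], [505, -8, 209], [505, -8, 211], [506, -8, 215], [506, -8, 217], [506, -9, 217], [505, -10, 218], [505, -11, 219], [504, -13, 218], [503, -14, 219], [503, -15, 220], [504, -14, 223], [503, -15, 223]]
376 [[550, -36, 167], [549, -38, 166], [548, -40, 166], [548, -42, 166], [548, -29, 195], [547, -28, 199
[... 229 characters left out ...]
 -34, 223]]
380 [[552, -38, 165], [551, -39, 166], [550, -41, 166], [550, -43, 165], [550, -30, 196], [549, -30, 199], [549, -29, 202], [548, -29, 205], [548, -29, 208], [553, 38, 330], [547, -29, 214], [546, -28, 217], [546, -28, 219], [546, -28, 222], [545, -27, 225], [545, -28, 225], [544, -28, 228], [544, -29, 228], [543, -31, 227], [543, -32, 228]]
384 [[554, -39, 166], [553, -41, 165], [553, -42, 165], [552, -44, 165], [551, -46, 165], [550, -48, 165], [550, -30, 203], [550, -29, 206], [549, -30, 208], [549, -29, 211], [548, -30, 213], [548, -29, 217], [547, -28, 220], [547, -28, 222], [547, -28, 225], [546, -29, 226], [546, -29, 228], [545, -30, 227], [545, -32, 226], [544, -32, 228]]
```

Tips at half-open are at z≈0.195, so the offset is repeatable. I go 14 mm lower and close.

Call:
move_arm(increments=[[0.5,0,0,0.007,0],[0.5,0,0,0.014,0],[0.5,0,0,0.014,0],[0.6,0,0,0.014,0],[0.7,0,0,0.014,0],[0.75,0,0,0.014,0],[0.8,0,0,0.014,0],[0.85,0,0,0.014,0],[0.9,0,0,0.014,0],[1,0,0,0.014,0],[1,0,0,0.014,0],[1,0,0,0.014,0]])

```text
clock: 5.93
position: [0.5187, -0.0271, 0.1424]
tool_rot: [-3.059, 0.712, 0.0]
force: [-9.7, 4.3, 21.2]
grip_width: 0.155
```

Run:
```python
from h import *
delta(None)
```

```text
clock 5.93 pos [ 0.5187 -0.0271  0.1424] yaw -26.2 tilt [-0.     0.001 -1.   ] q [-0.56  0.37  0.67  1.94 -0.28  0.93 -0.2 ] F [-9.74  4.3  21.19] M [8.020e-01 2.152e+00 1.000e-03] w 0.155
```

Call:
move_arm(increments=[[1,0,0,-0.001,0],[1,0,0,-0.001,0],[1,0,0,-0.001,0]])

```text
clock: 6.18
position: [0.5185, -0.027, 0.1426]
tool_rot: [-3.059, 0.712, 0.001]
force: [3.8, 0.1, -10.8]
grip_width: 0.151
```

Run:
```python
from h import *
delta(None)
im,d=snap('wrist','w5')
cv2.imwrite('pics/w5c.png',cv2.resize(im[130:290,220:420],(800,640))[:600,:,::-1])
```

```text
clock 6.18 pos [ 0.5185 -0.027   0.1426] yaw -26.19 tilt [-0.001  0.001 -1.   ] q [-0.56  0.36  0.67  1.94 -0.28  0.93 -0.21] F [  3.78   0.08 -10.79] M [-0.156 -0.887  0.042] w 0.151
```

View pics/w5c.png

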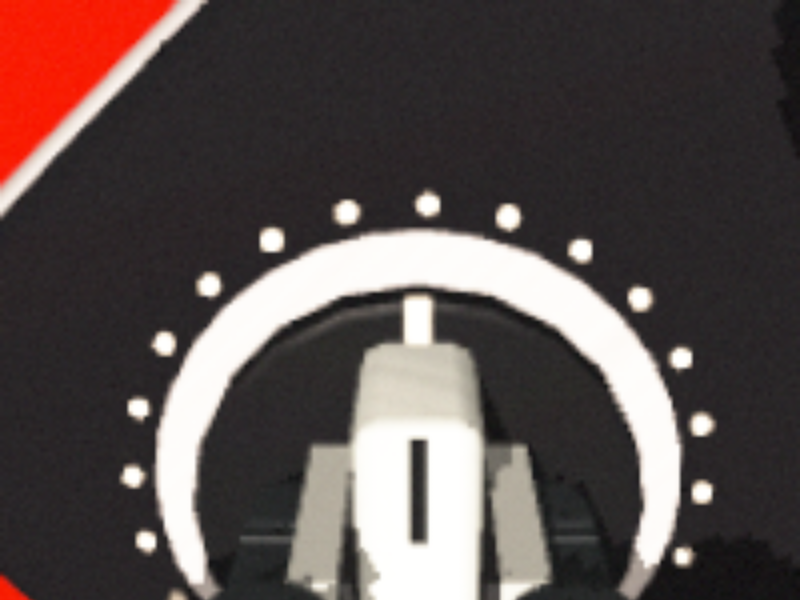

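The bar sits between the pads and the grip is good. The stop is at least 25° away, so the first 17° are safe to turn.

Call:
move_arm(increments=[[1,0,0,0,0.06],[1,0,0,0,0.12],[1,0,0,0,0.18],[1,0,0,0,0.24],[1,0,0,0,0.3],[1,0,0,0,0.3]])

```text
clock: 6.73
position: [0.5188, -0.0273, 0.1426]
tool_rot: [-2.917, 1.165, 0.0]
force: [4.3, -1.0, -5.6]
grip_width: 0.149
```

Run:
```python
from h import *
delta(None)
```

```text
clock 6.73 pos [ 0.5188 -0.0273  0.1426] yaw -43.55 tilt [-0.  0. -1.] q [-0.61  0.38  0.75  1.94 -0.32  0.94 -0.46] F [ 4.32 -1.05 -5.63] M [-0.366 -0.815  0.068] w 0.149
```

Call:
move_arm(increments=[[1,0,0,0,0.05],[1,0,0,0,0.1],[1,0,0,0,0.15],[1,0,0,0,0.2],[1,0,0,0,0.22],[1,0,0,0,0.22]])

```text
clock: 7.23
position: [0.519, -0.0275, 0.1426]
tool_rot: [2.772, -1.477, 0.0]
force: [3.4, -2.3, -6.1]
grip_width: 0.152
```

```bash
cat > m.py <<'E'
from h import *
delta(None)
E
python3 m.py
```

```text
clock 7.23 pos [ 0.519  -0.0275  0.1426] yaw -56.09 tilt [ 0. -0. -1.] q [-0.65  0.4   0.81  1.95 -0.35  0.95 -0.65] F [ 3.43 -2.32 -6.09] M [-0.444 -0.753 -0.031] w 0.152
```

Call:
move_arm(increments=[[1,0,0,0,0.02],[1,0,0,0,0.04],[1,0,0,0,0.04]])

```text
clock: 7.48
position: [0.519, -0.0276, 0.1426]
tool_rot: [2.742, -1.533, 0.001]
force: [3.6, -2.1, -6.1]
grip_width: 0.149
```

```bash
python3 m.py
```

```text
clock 7.48 pos [ 0.519  -0.0276  0.1426] yaw -58.44 tilt [ 0. -0. -1.] q [-0.66  0.4   0.82  1.95 -0.36  0.95 -0.68] F [ 3.61 -2.12 -6.12] M [-0.317 -0.674  0.032] w 0.149
```

Call:
move_arm(increments=[[1,0,0,0,0.012],[1,0,0,0,0.018],[1,0,0,0,0.018]])

```text
clock: 7.73
position: [0.5191, -0.0276, 0.1426]
tool_rot: [2.727, -1.558, 0.001]
force: [2.4, -1.0, -5.5]
grip_width: 0.152
```

```bash
python3 m.py; python3 -c "
from h import *
import time
for i in range(3): print(bot.get_state()['moment'])"
```

```text
clock 7.73 pos [ 0.5191 -0.0276  0.1426] yaw -59.49 tilt [ 0. -0. -1.] q [-0.66  0.4   0.83  1.95 -0.36  0.95 -0.7 ] F [ 2.44 -1.05 -5.47] M [-0.359 -0.734  0.099] w 0.152
[-0.35916491 -0.73437302  0.09886967]
[-0.35916491 -0.73437302  0.09886967]
[-0.35916491 -0.73437302  0.09886967]
```

Now small steps toward where a stop could lie (about -61.2°).

Call:
move_arm(increments=[[1,0,0,0,0.01],[1,0,0,0,0.01]])

```text
clock: 7.9
position: [0.5191, -0.0276, 0.1426]
tool_rot: [2.719, -1.573, 0.001]
force: [3.5, -1.3, -6.4]
grip_width: 0.151
```

```bash
python3 m.py
```

```text
clock 7.9 pos [ 0.5191 -0.0276  0.1426] yaw -60.1 tilt [ 0. -0. -1.] q [-0.66  0.4   0.83  1.95 -0.36  0.95 -0.71] F [ 3.47 -1.3  -6.43] M [-0.326 -0.641  0.02 ] w 0.151
```

Call:
move_arm(increments=[[1,0,0,0,0.008],[1,0,0,0,0.008]])

```text
clock: 8.07
position: [0.5191, -0.0276, 0.1426]
tool_rot: [2.712, -1.585, 0.001]
force: [2.3, -2.1, -5.8]
grip_width: 0.151
```

```bash
python3 m.py
```

```text
clock 8.07 pos [ 0.5191 -0.0276  0.1426] yaw -60.6 tilt [ 0.    -0.001 -1.   ] q [-0.67  0.4   0.83  1.95 -0.36  0.95 -0.71] F [ 2.27 -2.09 -5.83] M [-0.346 -0.674  0.069] w 0.151
```

```bash
cat > m.py <<'E'
from h import *
import sys
n=int(sys.argv[1]) if len(sys.argv)>1 else 1
for i in range(n):
    s=bot.get_state(); x=Ro.from_rotvec(s['tool_rot']).apply([1,0,0])
    print(round(s['clock'],2),'yaw',round(np.degrees(np.arctan2(x[1],x[0])),2),'z',round(s['position'][2],4),'F',s['force'].round(1),'Mz',round(s['moment'][2],3),'tau7',round(s['joint_efforts'][6],3),'w',round(s['grip_width'],3))
    if i<n-1: bot.capture('top')
E
python3 m.py 4
```

```text
8.07 yaw -60.6 z 0.1426 F [ 2.3 -2.1 -5.8] Mz 0.069 tau7 -0.148 w 0.151
8.12 yaw -60.57 z 0.1426 F [ 3.7 -1.6 -5.5] Mz 0.019 tau7 -0.122 w 0.154
8.17 yaw -60.56 z 0.1426 F [ 2.9 -1.6 -6.1] Mz 0.037 tau7 -0.071 w 0.15
8.22 yaw -60.56 z 0.1426 F [ 2.8 -0.4 -5.2] Mz 0.027 tau7 -0.048 w 0.153
```

Call:
move_arm(increments=[[1,0,0,0,0.007],[1,0,0,0,0.007]])

```text
clock: 8.38
position: [0.5191, -0.0276, 0.1426]
tool_rot: [2.707, -1.594, 0.001]
force: [3.0, -1.9, -6.1]
grip_width: 0.152
```

```bash
python3 m.py 2
```

```text
8.38 yaw -60.99 z 0.1426 F [ 3.  -1.9 -6.1] Mz 0.014 tau7 -0.114 w 0.152
8.43 yaw -60.98 z 0.1426 F [ 3.  -1.6 -6.2] Mz 0.028 tau7 -0.098 w 0.149
```

Call:
move_arm(increments=[[1,0,0,0,0.009],[1,0,0,0,0.009]])

```text
clock: 8.6
position: [0.5191, -0.0277, 0.1426]
tool_rot: [2.699, -1.607, 0.001]
force: [3.1, -1.7, -6.5]
grip_width: 0.148
```

```bash
python3 m.py 1
```

```text
8.6 yaw -61.54 z 0.1426 F [ 3.1 -1.7 -6.5] Mz 0.02 tau7 -0.134 w 0.148
```

Call:
move_arm(increments=[[1,0,0,0,0.009],[1,0,0,0,0.009]])

```text
clock: 8.77
position: [0.5191, -0.0277, 0.1426]
tool_rot: [2.691, -1.62, 0.001]
force: [2.6, -1.6, -6.5]
grip_width: 0.154
```

```bash
python3 m.py 2
```

```text
8.77 yaw -62.1 z 0.1426 F [ 2.6 -1.6 -6.5] Mz 0.086 tau7 -0.141 w 0.154
8.82 yaw -62.07 z 0.1426 F [ 3.1 -1.2 -6. ] Mz 0.02 tau7 -0.112 w 0.148
```

Call:
move_arm(increments=[[1,0,0,0,0.012],[1,0,0,0,0.012]])

```text
clock: 8.98
position: [0.5191, -0.0277, 0.1426]
tool_rot: [2.681, -1.637, 0.001]
force: [3.0, -0.8, -6.5]
grip_width: 0.151
```

```bash
python3 m.py 2
```

```text
8.98 yaw -62.82 z 0.1426 F [ 3.  -0.8 -6.5] Mz 0.006 tau7 -0.152 w 0.151
9.03 yaw -62.78 z 0.1426 F [ 2.6 -1.7 -5.4] Mz 0.034 tau7 -0.122 w 0.155
```

Call:
move_arm(increments=[[1,0,0,0,0.015],[1,0,0,0,0.015]])

```text
clock: 9.2
position: [0.5191, -0.0277, 0.1426]
tool_rot: [2.668, -1.658, 0.001]
force: [2.9, -2.0, -5.6]
grip_width: 0.151
```

```bash
python3 m.py 2
```

```text
9.2 yaw -63.72 z 0.1426 F [ 2.9 -2.  -5.6] Mz 0.022 tau7 -0.174 w 0.151
9.25 yaw -63.66 z 0.1426 F [ 2.8 -1.7 -6. ] Mz -0.066 tau7 -0.137 w 0.147
```

Call:
move_arm(increments=[[1,0,0,0,0.04],[1,0,0,0,0.08],[1,0,0,0,0.12],[1,0,0,0,0.15],[1,0,0,0,0.17],[1,0,0,0,0.17]])

```text
clock: 9.75
position: [0.5192, -0.0279, 0.1426]
tool_rot: [2.517, -1.878, 0.002]
force: [3.1, -3.5, -6.3]
grip_width: 0.151
```

```bash
python3 m.py 2; python3 -c "
from h import *
im,d=snap('wrist','w6')
cv2.imwrite('pics/w6c.png',cv2.resize(im[110:290,200:440],(800,600))[:600,:,::-1])"
```

```text
9.75 yaw -73.46 z 0.1426 F [ 3.1 -3.5 -6.3] Mz 0.026 tau7 -0.477 w 0.151
9.8 yaw -73.39 z 0.1426 F [ 3.7 -2.9 -6.9] Mz 0.082 tau7 -0.297 w 0.15
```

View pics/w6c.png

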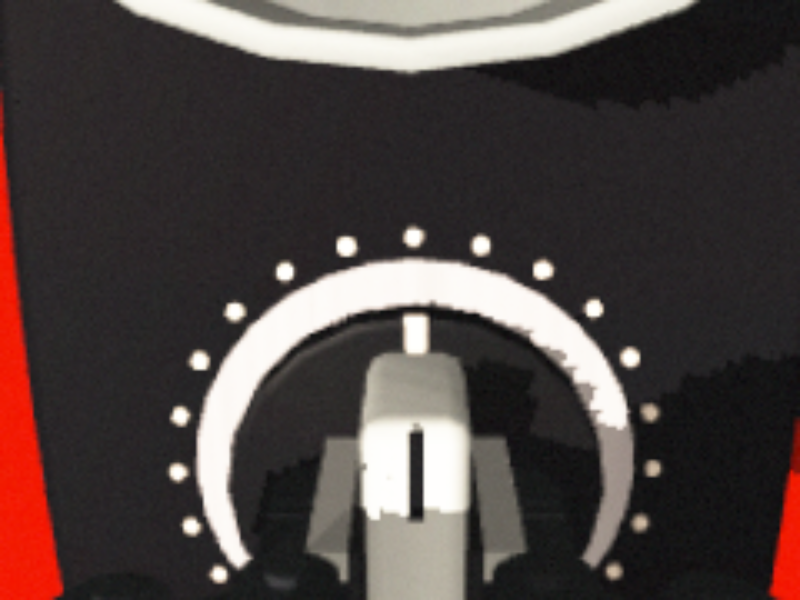

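The dial turned with the gripper: the bar is still square in the jaws and the index is at (414,335) in the crop. I carry on in fine steps past -76°.

Call:
move_arm(increments=[[1,0,0,0,0.015],[1,0,0,0,0.022],[1,0,0,0,0.022]])

```text
clock: 10.1
position: [0.5192, -0.028, 0.1426]
tool_rot: [2.498, -1.905, 0.002]
force: [4.0, -3.4, -6.3]
grip_width: 0.15
```

```bash
python3 m.py 2
```

```text
10.1 yaw -74.66 z 0.1426 F [ 4.  -3.4 -6.3] Mz 0.037 tau7 -0.199 w 0.15
10.15 yaw -74.63 z 0.1426 F [ 4.1 -3.2 -6.9] Mz 0.04 tau7 -0.136 w 0.151
```

Call:
move_arm(increments=[[1,0,0,0,0.009],[1,0,0,0,0.009]])

```text
clock: 10.32
position: [0.5192, -0.028, 0.1426]
tool_rot: [2.489, -1.916, 0.002]
force: [4.1, -3.0, -7.1]
grip_width: 0.148
```

```bash
python3 m.py 2
```

```text
10.32 yaw -75.18 z 0.1426 F [ 4.1 -3.  -7.1] Mz 0.068 tau7 -0.145 w 0.148
10.37 yaw -75.15 z 0.1426 F [ 4.1 -3.3 -6.4] Mz 0.062 tau7 -0.124 w 0.148
```

Call:
move_arm(increments=[[1,0,0,0,0.008],[1,0,0,0,0.008]])

```text
clock: 10.53
position: [0.5192, -0.028, 0.1426]
tool_rot: [2.481, -1.926, 0.002]
force: [3.2, -3.5, -6.4]
grip_width: 0.15
```

```bash
python3 m.py 2
```

```text
10.53 yaw -75.65 z 0.1426 F [ 3.2 -3.5 -6.4] Mz 0.044 tau7 -0.133 w 0.15
10.58 yaw -75.63 z 0.1426 F [ 3.7 -4.2 -7.7] Mz 0.047 tau7 -0.113 w 0.153
```

Call:
move_arm(increments=[[1,0,0,0,0.008],[1,0,0,0,0.008]])

```text
clock: 10.75
position: [0.5192, -0.028, 0.1426]
tool_rot: [2.473, -1.936, 0.002]
force: [4.5, -3.9, -7.1]
grip_width: 0.151
```

```bash
python3 m.py 2
```

```text
10.75 yaw -76.12 z 0.1426 F [ 4.5 -3.9 -7.1] Mz -0.047 tau7 -0.131 w 0.151
10.8 yaw -76.09 z 0.1426 F [ 3.5 -2.3 -7.2] Mz 0.005 tau7 -0.11 w 0.155
```

Call:
move_arm(increments=[[1,0,0,0,0.008],[1,0,0,0,0.008]])

```text
clock: 10.97
position: [0.5192, -0.028, 0.1426]
tool_rot: [2.465, -1.947, 0.002]
force: [3.0, -3.3, -6.0]
grip_width: 0.153
```

```bash
python3 m.py 2
```

```text
10.97 yaw -76.6 z 0.1426 F [ 3.  -3.3 -6. ] Mz 0.026 tau7 -0.141 w 0.153
11.02 yaw -76.57 z 0.1426 F [ 2.5 -3.8 -6.6] Mz 0.017 tau7 -0.118 w 0.156
```

Call:
move_arm(increments=[[1,0,0,0,0.008],[1,0,0,0,0.008]])

```text
clock: 11.18
position: [0.5192, -0.028, 0.1426]
tool_rot: [2.457, -1.957, 0.002]
force: [4.1, -3.2, -7.1]
grip_width: 0.154
```

```bash
python3 m.py 2
```

```text
11.18 yaw -77.07 z 0.1426 F [ 4.1 -3.2 -7.1] Mz 0.121 tau7 -0.155 w 0.154
11.23 yaw -77.04 z 0.1426 F [ 3.8 -3.1 -6.4] Mz 0.111 tau7 -0.134 w 0.148
```

Call:
move_arm(increments=[[1,0,0,0,0.007],[1,0,0,0,0.007]])

```text
clock: 11.4
position: [0.5192, -0.028, 0.1426]
tool_rot: [2.45, -1.966, 0.002]
force: [3.9, -3.9, -7.5]
grip_width: 0.153
```

```bash
python3 m.py 3
```

```text
11.4 yaw -77.48 z 0.1426 F [ 3.9 -3.9 -7.5] Mz 0.139 tau7 -0.164 w 0.153
11.45 yaw -77.46 z 0.1426 F [ 3.7 -3.4 -7.7] Mz 0.089 tau7 -0.136 w 0.153
11.5 yaw -77.45 z 0.1426 F [ 3.  -3.1 -7.3] Mz 0.042 tau7 -0.107 w 0.151
```

Call:
move_arm(increments=[[1,0,0,0,0.007],[1,0,0,0,0.007]])

```text
clock: 11.67
position: [0.5192, -0.028, 0.1426]
tool_rot: [2.443, -1.974, 0.002]
force: [4.0, -3.5, -6.7]
grip_width: 0.148
```

```bash
python3 m.py 3
```

```text
11.67 yaw -77.89 z 0.1426 F [ 4.  -3.5 -6.7] Mz 0.171 tau7 -0.212 w 0.148
11.72 yaw -77.87 z 0.1426 F [ 2.9 -3.4 -7.5] Mz 0.081 tau7 -0.165 w 0.157
11.77 yaw -77.86 z 0.1426 F [ 2.7 -2.9 -6.9] Mz 0.072 tau7 -0.128 w 0.151
```

Call:
move_arm(increments=[[1,0,0,0,0.007],[1,0,0,0,0.007]])

```text
clock: 11.93
position: [0.5192, -0.028, 0.1426]
tool_rot: [2.436, -1.983, 0.002]
force: [3.5, -3.8, -6.1]
grip_width: 0.15
```

```bash
python3 m.py 3
```

```text
11.93 yaw -78.3 z 0.1426 F [ 3.5 -3.8 -6.1] Mz 0.098 tau7 -0.247 w 0.15
11.98 yaw -78.28 z 0.1426 F [ 4.6 -4.  -6.4] Mz 0.181 tau7 -0.197 w 0.149
12.03 yaw -78.28 z 0.1426 F [ 4.2 -3.  -6.4] Mz 0.076 tau7 -0.16 w 0.15
```

```bash
cat > bar.py <<'E'
from h import *
import sys
def bar(fn,fresh):
    if fresh: im,d=snap('wrist',fn)
    else: im=np.load(f'pics/{fn}_i.npy')
    # index notch line white on skirt + bar side edges; work in image coords, scale up
    g=cv2.cvtColor(im,cv2.COLOR_RGB2GRAY)[195:250,290:360].astype(float)
    # bar left and right edges per row via max gradient around
    out=[]
    for v in range(g.shape[0]):
        pass
    return im
fn=sys.argv[1]; im=bar(fn,len(sys.argv)>2)
cv2.imwrite(f'pics/{fn}_z.png',cv2.resize(im[175:275,270:380],(0,0),fx=6,fy=6,interpolation=cv2.INTER_CUBIC)[:600,:,::-1])
E
python3 bar.py w6; python3 bar.py w7 1
python3 - <<'E'
import cv2,numpy as np
a=cv2.imread('pics/w6_z.png');b=cv2.imread('pics/w7_z.png')
cv2.imwrite('pics/cmp.png',cv2.resize(np.hstack([a[:,130:530],b[:,130:530]]),(800,600)))
E
python3 m.py 1
```

```text
12.08 yaw -78.28 z 0.1426 F [ 3.6 -3.7 -7.3] Mz 0.139 tau7 -0.148 w 0.15
```

View pics/cmp.png

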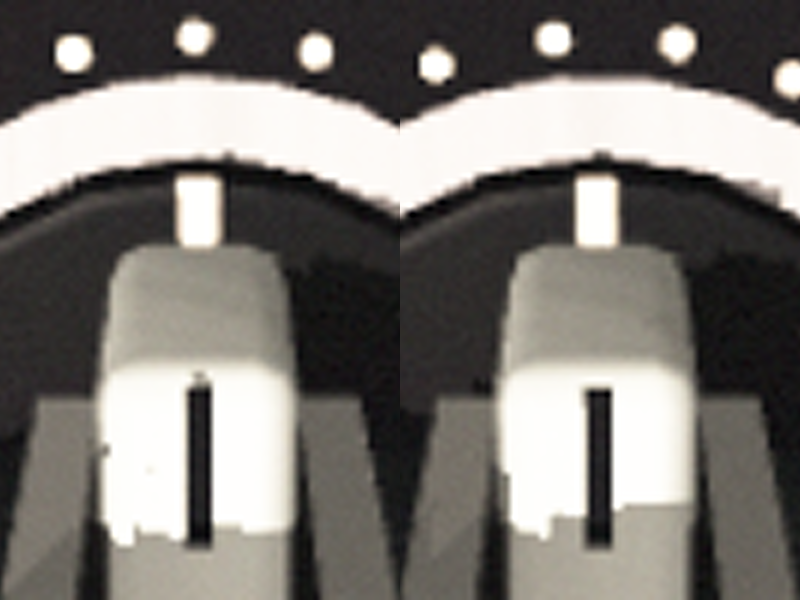

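Call:
move_arm(increments=[[1,0,0,0,0.007],[1,0,0,0,0.007]])

```text
clock: 12.25
position: [0.5192, -0.028, 0.1426]
tool_rot: [2.429, -1.992, 0.002]
force: [3.0, -4.6, -7.3]
grip_width: 0.151
```

```bash
python3 m.py 3
```

```text
12.25 yaw -78.7 z 0.1426 F [ 3.  -4.6 -7.3] Mz 0.166 tau7 -0.279 w 0.151
12.3 yaw -78.69 z 0.1426 F [ 2.5 -3.2 -7.7] Mz 0.198 tau7 -0.229 w 0.152
12.35 yaw -78.68 z 0.1426 F [ 4.1 -3.  -6.2] Mz 0.182 tau7 -0.193 w 0.152
```

Call:
move_arm(increments=[[1,0,0,0,0.007],[1,0,0,0,0.007]])

```text
clock: 12.52
position: [0.5192, -0.0281, 0.1426]
tool_rot: [2.422, -2.0, 0.002]
force: [3.3, -4.0, -6.9]
grip_width: 0.151
```

```bash
python3 m.py 3
```

```text
12.52 yaw -79.11 z 0.1426 F [ 3.3 -4.  -6.9] Mz 0.211 tau7 -0.314 w 0.151
12.57 yaw -79.1 z 0.1426 F [ 3.5 -2.9 -6.5] Mz 0.147 tau7 -0.264 w 0.152
12.62 yaw -79.09 z 0.1426 F [ 3.4 -3.7 -6.5] Mz 0.154 tau7 -0.227 w 0.154
```

Call:
move_arm(increments=[[1,0,0,0,0.008],[1,0,0,0,0.008]])

```text
clock: 12.78
position: [0.5192, -0.028, 0.1426]
tool_rot: [2.414, -2.01, 0.002]
force: [3.2, -3.8, -7.9]
grip_width: 0.15
```

```bash
python3 m.py 3
```

```text
12.78 yaw -79.57 z 0.1426 F [ 3.2 -3.8 -7.9] Mz 0.27 tau7 -0.37 w 0.15
12.83 yaw -79.55 z 0.1426 F [ 2.7 -4.4 -6.5] Mz 0.228 tau7 -0.311 w 0.152
12.88 yaw -79.55 z 0.1426 F [ 3.8 -4.2 -7.1] Mz 0.286 tau7 -0.269 w 0.148
```

Call:
move_arm(increments=[[1,0,0,0,0.008],[1,0,0,0,0.008]])

```text
clock: 13.05
position: [0.5192, -0.0281, 0.1426]
tool_rot: [2.406, -2.019, 0.002]
force: [3.9, -2.7, -7.3]
grip_width: 0.154
```

```bash
python3 m.py 4; python3 bar.py w8 1
```

```text
13.05 yaw -80.02 z 0.1426 F [ 3.9 -2.7 -7.3] Mz 0.3 tau7 -0.408 w 0.154
13.1 yaw -80.01 z 0.1426 F [ 3.6 -3.2 -8.1] Mz 0.262 tau7 -0.348 w 0.152
13.15 yaw -80.0 z 0.1426 F [ 4.  -3.6 -8.3] Mz 0.288 tau7 -0.306 w 0.152
13.2 yaw -80.01 z 0.1426 F [ 4.5 -4.9 -7.6] Mz 0.294 tau7 -0.294 w 0.155
```

View pics/w8_z.png

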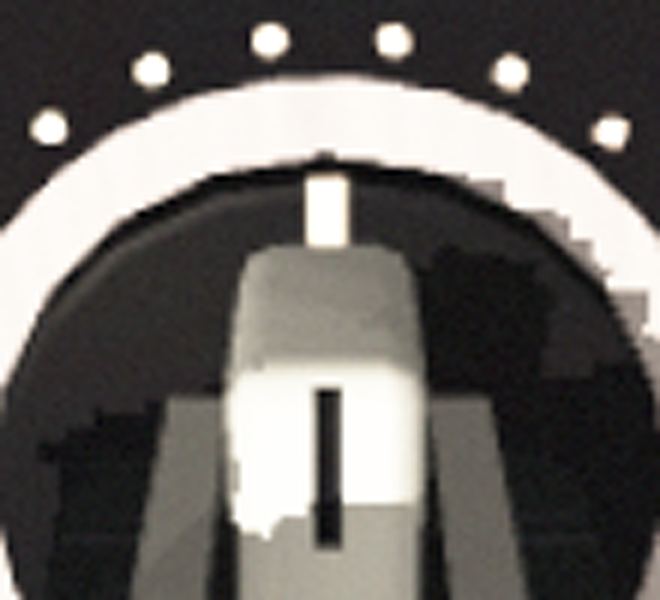

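Torque climbed steadily to about 0.29 N m from -77° on, with no lateral force. That is well above the 0.12 N m click and below 0.5, so this is the stop, and it has been held for more than 0.4 s. As a check I let go here: on the stop, the dial must drop back into the zero notch (about -71°) rather than click onward.

Call:
move_arm(increments=[[0.7,0,0,0,0],[0.6,0,0,0,0],[0.6,0,0,0,0],[0.6,0,0,0,0]])

```text
clock: 13.58
position: [0.5191, -0.0277, 0.1428]
tool_rot: [2.406, -2.019, 0.001]
force: [-0.4, -0.7, 0.7]
grip_width: 0.4
```

```bash
python3 m.py 1; python3 bar.py w9 1
```

```text
13.58 yaw -80.0 z 0.1428 F [-0.4 -0.7  0.7] Mz 0.002 tau7 -0.003 w 0.4
```

View pics/w9_z.png

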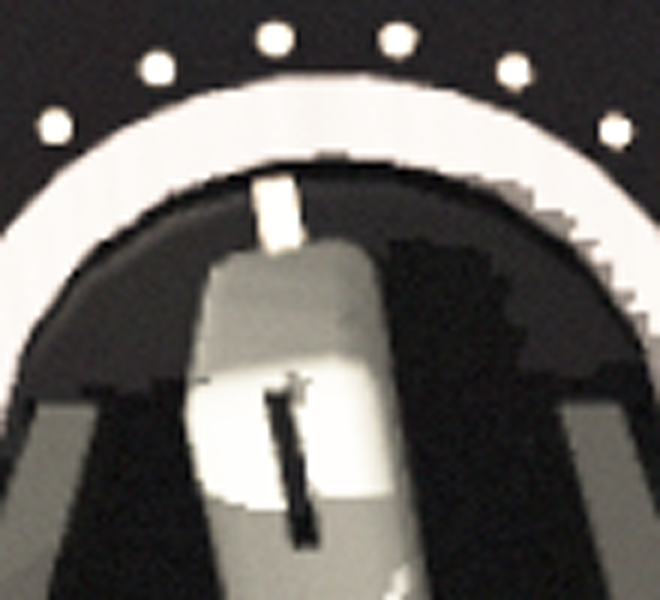

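The dial dropped back anticlockwise: its index, now at crop (275,200), lines up with the dot at (275,40). That confirms the stop, and this notch is zero. I measure the bar's angle.

```bash
cat > ang.py <<'E'
from h import *
import sys
def ang(fn):
    d=np.load(f'pics/{fn}_d.npy'); vv,uu=np.mgrid[150:330,250:400]
    W=fish(uu,vv,depth=d[150:330,250:400])
    m=(W[...,2]>.197)&(W[...,2]<.209)&(np.hypot(W[...,0]-.5195,W[...,1]+.0278)<.027)
    p=W[m][:,:2]; l=cv2.minAreaRect((p*1000).astype(np.float32)); print(fn,len(p),l)
ang(sys.argv[1]); delta(None)
E
python3 ang.py w9
```

```text
w9 3810 ((520.6644287109375, -24.78928565979004), (47.09772872924805, 44.23008728027344), 69.7216796875)
clock 13.63 pos [ 0.5191 -0.0277  0.1427] yaw -79.99 tilt [ 0.    -0.001 -1.   ] q [-0.73  0.43  0.93  1.95 -0.42  0.97 -0.99] F [-0.37 -0.16  0.22] M [ 0.021  0.004 -0.017] w 0.401
```

```bash
cat > idx.py <<'E'
from h import *
# angle of the white index mark (on skirt, z=.1745) about the dial axis
def idx(u,v,c=(.5193,-.0279)):
    p=fish(np.array([u]),np.array([v]),z=.1745)[0]; a=np.degrees(np.arctan2(p[1]-c[1],p[0]-c[0])); print(p.round(4),'bar angle',round(a,1),'r',np.hypot(p[0]-c[0],p[1]-c[1]).round(4),'jaw yaw for it',round(a-90,1))
E
python3 - <<'E'
from idx import *
idx(270+279/6,175+212/6)
# dots positions at deck z
for u,v in ((275,40),(397,40),(157,70)):
  p=fish(np.array([270+u/6]),np.array([175+v/6]),z=.1655)[0];print('dot',np.degrees(np.arctan2(p[1]+.0279,p[0]-.5193)).round(1))
E
```

```text
[ 0.5445 -0.0193  0.1745] bar angle 18.9 r 0.0266 jaw yaw for it -71.1
dot 16.8
dot 1.6
dot 32.1
```

Bar angle -71.1° is exactly start minus 45°, and the stop is 5° beyond. The fifth notch back is therefore at jaw yaw +3.9°. I re-align the jaws, grip, and turn back 75°.

Call:
move_arm(increments=[[0.6,0,0,0,-0.08],[0.6,0,0,0,-0.155],[0.6,0,0,0,-0.155],[0.7,0,0,0,-0.155],[0.8,0,0,0,-0.155],[0.9,0,0,0,-0.155],[1,0,0,0,-0.155],[1,0,0,0,-0.155],[1,0,0,0,-0.155]])

```text
clock: 14.38
position: [0.5192, -0.0279, 0.1429]
tool_rot: [2.555, -1.827, 0.001]
force: [-1.4, -1.6, 5.1]
grip_width: 0.15
```

```bash
python3 m.py 2; python3 -c "
from h import *
delta([.5192,-.0279,.1427],3.9)"
```

```text
14.38 yaw -71.14 z 0.1429 F [-1.4 -1.6  5.1] Mz 0.049 tau7 -0.07 w 0.15
14.43 yaw -71.14 z 0.1429 F [-1.4 -0.5  4.8] Mz 0.088 tau7 -0.066 w 0.149
clock 14.43 pos [ 0.5191 -0.0279  0.1429] yaw -71.14 tilt [ 0.    -0.001 -1.   ] q [-0.7   0.42  0.89  1.95 -0.39  0.96 -0.87] F [-1.43 -0.51  4.79] M [-0.085  0.331  0.088] w 0.149
tool shift [ 0.     -0.      0.0002] turn -1.3097
```

Call:
move_arm(increments=[[1,0,0,0,-0.1],[1,0,0,0,-0.2],[1,0,0,0,-0.3],[1,0,0,0,-0.4],[1,0,0,0,-0.5],[1,0,0,0,-0.6],[1,0,0,0,-0.7],[1,0,0,0,-0.8],[1,0,0,0,-0.9],[1,0,0,0,-1.0],[1,0,0,0,-1.1],[1,0,0,0,-1.15]])

```text
clock: 15.43
position: [0.518, -0.027, 0.1429]
tool_rot: [-3.138, 0.135, 0.003]
force: [-5.3, 2.8, 8.6]
grip_width: 0.149
```

```bash
python3 m.py 2; python3 -c "
from h import *
delta([.5192,-.0279,.1427],3.9)"
```

```text
15.43 yaw -4.92 z 0.1429 F [-5.3  2.8  8.6] Mz -0.08 tau7 -0.078 w 0.149
15.48 yaw -4.83 z 0.1429 F [-4.5  2.   7.9] Mz -0.02 tau7 -0.181 w 0.152
clock 15.48 pos [ 0.518  -0.027   0.1429] yaw -4.83 tilt [-0.002  0.001 -1.   ] q [-0.49  0.35  0.57  1.94 -0.23  0.92  0.12] F [-4.54  2.02  7.89] M [ 0.544  1.111 -0.02 ] w 0.152
tool shift [0.0013 0.0008 0.0002] turn -0.1524
```

Call:
move_arm(increments=[[1,0,0,0,-0.06],[1,0,0,0,-0.12],[1,0,0,0,-0.153],[1,0,0,0,-0.153],[1,0,0,0,-0.153]])

```text
clock: 15.9
position: [0.5178, -0.0269, 0.1429]
tool_rot: [-3.139, -0.106, 0.003]
force: [-2.4, 1.0, 5.3]
grip_width: 0.153
```

```bash
python3 m.py 2
```

```text
15.9 yaw 3.85 z 0.1429 F [-2.4  1.   5.3] Mz 0.051 tau7 0.2 w 0.153
15.95 yaw 3.84 z 0.1429 F [-3.1  0.3  5.6] Mz 0.007 tau7 -0.008 w 0.156
```

Now I release, let the dial settle, and rise straight up slightly for a look.

Call:
move_arm(increments=[[0.8,0,0,0,0],[0.6,0,0,0,0],[0.5,0,0,0,0],[0.5,0,0,0,0],[0.5,0,0,-0.03,0],[0.5,0,0,-0.07,0],[0.5,0,0,-0.11,0],[0.5,0,0,-0.11,0],[0.5,0,0,-0.11,0]])

```text
clock: 16.7
position: [0.5196, -0.0271, 0.2551]
tool_rot: [-3.138, -0.105, -0.004]
force: [-0.7, -0.2, -0.6]
grip_width: 0.496
```

Run:
```python
from h import *
delta([.5595,-.3362,.25])
im,d=snap('wrist','w10')
delta([.5595,-.3362,.25])
vv,uu=np.mgrid[0:400,0:640]
W=fish(uu,vv,depth=d)
m=(W[...,2]>.196)&(W[...,2]<.209)&(np.hypot(W[...,0]-.519,W[...,1]+.028)<.03)
p=W[m];print(len(p),'bar',cv2.minAreaRect((p[:,:2]*1000).astype(np.float32)))
m=(W[...,2]>.232)&(W[...,2]<.243)&(np.hypot(W[...,0]-.63,W[...,1]-.007)<.055); p=W[m];print('rim',len(p),cv2.minEnclosingCircle((p[:,:2]*1000).astype(np.float32)))
```

```text
clock 16.7 pos [ 0.5196 -0.0271  0.2551] yaw 3.84 tilt [ 0.003  0.002 -1.   ] q [-0.51  0.23  0.57  1.78 -0.13  1.17  0.17] F [-0.73 -0.24 -0.62] M [-0.044 -0.02   0.   ] w 0.496
tool shift [0.0191 0.3111 0.0047] turn None
clock 16.75 pos [ 0.5184 -0.0269  0.2534] yaw 3.85 tilt [-0.     0.001 -1.   ] q [-0.51  0.23  0.57  1.78 -0.13  1.17  0.17] F [-0.84 -0.93 -0.59] M [-0.004  0.042 -0.017] w 0.5
tool shift [0.0203 0.3114 0.0029] turn None
1062 bar ((517.0517578125, -26.84797477722168), (13.853479385375977, 49.39093780517578), 4.2018842697143555)
rim 1726 ((628.6226196289062, 6.75198221206665), 47.74302673339844)
```

View pics/w10.png

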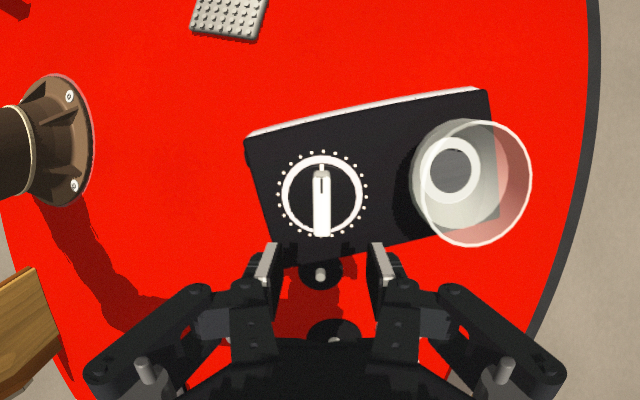

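The dial reads +30.0° from its start angle by the same measure, which is the fifth notch back. Next is the lid: I move over it while turning the jaws clear of the tin and the funnel.

Call:
move_arm(increments=[[0.4,0.002,0.031,0,0.1],[0.4,0.004,0.062,0,0.2],[0.4,0.006,0.093,0,0.3],[0.4,0.008,0.124,0,0.4],[0.4,0.01,0.155,0,0.5],[0.4,0.012,0.187,0,0.6],[0.4,0.014,0.218,0,0.7],[0.4,0.016,0.249,0,0.8],[0.4,0.018,0.28,0.02,0.9],[0.4,0.02,0.311,0.04,1.0],[0.4,0.02,0.311,0.05,1.1],[0.4,0.02,0.311,0.05,1.1]])

```text
clock: 17.75
position: [0.5565, -0.3366, 0.1982]
tool_rot: [2.724, -1.562, -0.013]
force: [0.2, 0.7, 0.1]
grip_width: 0.598
```

Call:
move_arm(increments=[[0.4,0,0,0.03,0],[0.4,0,0,0.06,0],[0.4,0,0,0.06,0],[0.4,0,0,0.06,0]])

```text
clock: 18.08
position: [0.5555, -0.3344, 0.1372]
tool_rot: [2.727, -1.558, -0.019]
force: [-0.3, -0.0, 1.3]
grip_width: 0.599
```

```bash
cat > lid.py <<'E'
from h import *
import sys
fn=sys.argv[1]
im,d=snap('wrist',fn)
delta([.5597,-.3360,.04])
vv,uu=np.mgrid[0:400,0:640]
W=fish(uu,vv,depth=d)
rr=np.hypot(W[...,0]-.5597,W[...,1]+.336)
for n,lo,hi,r in (('knob top',.034,.045,.02),('flange',.008,.02,.058)):
  m=(W[...,2]>lo)&(W[...,2]<hi)&(rr<r)&(d>0)
  if n=='flange': m&=im.max(-1)<90
  p=W[m]; print(n,len(p),p.mean(0).round(4),cv2.minEnclosingCircle((p[:,:2]*1000).astype(np.float32)))
E
python3 lid.py w11
```

```text
clock 18.13 pos [ 0.5564 -0.3357  0.139 ] yaw -59.52 tilt [-0.008  0.004 -1.   ] q [-0.03  0.63  0.81  1.62 -0.49  1.12 -0.14] F [-0.27  0.17  1.02] M [-0.041 -0.003  0.017] w 0.605
tool shift [ 0.0027 -0.0032  0.099 ] turn None
knob top 435 [ 0.5613 -0.3359  0.0402] ((560.6260986328125, -336.0741271972656), 11.235214233398438)
flange 6750 [ 0.5629 -0.3357  0.0145] ((561.13134765625, -336.77789306640625), 49.42443084716797)
```

View pics/w11.png

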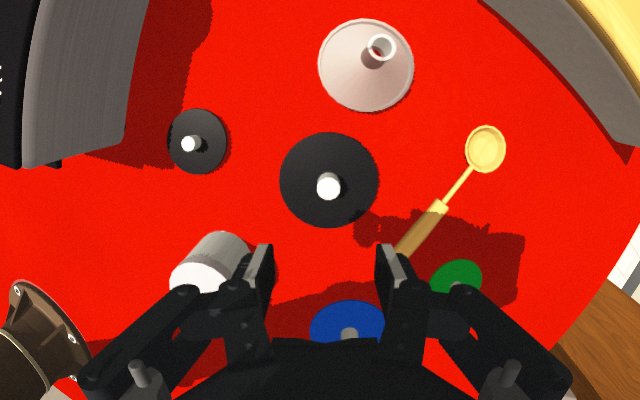

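In the wrist picture the black lid is at (328,180) with its knob at (328,187) and a flange radius of 49.4 mm, so it is the 100 mm lid. I descend over it.

Call:
move_arm(increments=[[0.4,0.003,-0.004,0.03,0],[0.4,0.003,-0.004,0.06,0],[0.4,0.003,-0.004,0.09,0],[0.4,0.003,-0.004,0.11,0],[0.4,0.003,-0.004,0.11,0],[0.4,0.003,-0.004,0.11,0],[0.4,0.003,-0.004,0.11,0]])

```text
clock: 18.72
position: [0.562, -0.337, 0.0318]
tool_rot: [2.727, -1.558, -0.008]
force: [0.4, -0.4, -0.5]
grip_width: 0.6
```

```bash
python3 lid.py w12
python3 - <<'E'
from h import *
d=np.load('pics/w12_d.npy')
for u in (258,262,266,384,388,392):
  vs=np.arange(235,265,4); W=fish(np.full(len(vs),u),vs,depth=d[vs,u]); print(u,(W*1000).round().astype(int).tolist())
E
```

```text
clock 18.77 pos [ 0.5621 -0.337   0.0318] yaw -59.49 tilt [-0.004  0.002 -1.   ] q [ 0.02  0.75  0.72  1.7  -0.59  0.93 -0.07] F [-0.55  0.17  0.27] M [-0.003 -0.008 -0.023] w 0.595
tool shift [-0.0021  0.0015 -0.0082] turn None
knob top 987 [ 0.5607 -0.3343  0.0384] ((559.7559204101562, -334.6822814941406), 11.072888374328613)
flange 13489 [ 0.5646 -0.333   0.0127] ((559.7432250976562, -335.1208190917969), 49.75099563598633)
258 [[531, -302, 13], [529, -304, 13], [525, -305, 12], [557, -304, 76], [557, -305, 80], [558, -306, 85], [558, -306, 88], [558, -307, 91]]
262 [[533, -305, 13], [530, -306, 12], [527, -307, 13], [558, -306, 76], [558, -307, 79], [558, -307, 84], [560, -308, 89], [559, -309, 90]]
266 [[535, -307, 14], [531, -308, 12], [529, -310, 13], [559, -307, 76], [559, -308, 80], [559, -309, 84], [559, -309, 87], [558, -310, 87]]
384 [[576, -377, 13], [573, -379, 13], [571, -380, 12], [587, -355, 76], [586, -355, 79], [586, -354, 84], [587, -353, 89], [585, -354, 89]]
388 [[577, -380, 12], [574, -381, 12], [572, -384, 11], [588, -358, 75], [588, -356, 80], [587, -356, 84], [587, -355, 89], [586, -355, 91]]
392 [[575, -388, -1], [573, -389, 0], [570, -391, -1], [567, -393, 0], [589, -358, 79], [588, -358, 83], [588, -357, 87], [587, -356, 91]]
```

View pics/w12.png

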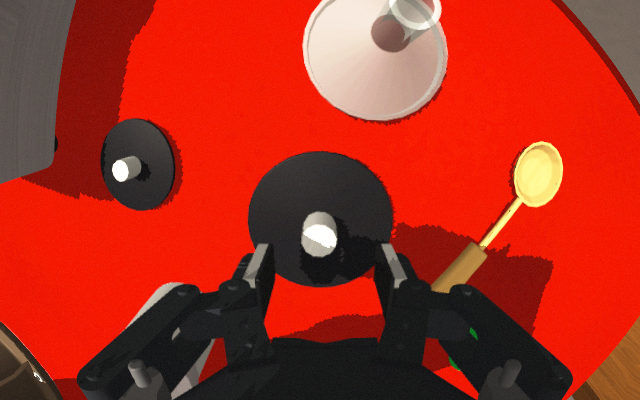

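Call:
move_arm(increments=[[0.4,-0.0025,0.001,0.02,0],[0.4,-0.0025,0.001,0.04,0],[0.4,-0.0025,0.001,0.051,0],[0.4,-0.0025,0.001,0.051,0],[0.4,-0.0025,0.001,0.051,0],[0.5,-0.0025,0.001,0.051,0],[0.6,-0.0025,0.001,0.051,0],[0.7,-0.0025,0.001,0.051,0],[0.8,-0.0025,0.001,0.051,0],[0.9,-0.0025,0.001,0.051,0],[1,-0.0025,0.001,0.051,0],[1,-0.0025,0.001,0.051,0]])

```text
clock: 19.77
position: [0.5603, -0.3356, -0.0181]
tool_rot: [2.727, -1.558, -0.005]
force: [0.1, 1.4, 6.9]
grip_width: 0.244
```

```bash
python3 lid.py w13; python3 m.py
```

```text
clock 19.82 pos [ 0.5603 -0.3356 -0.0181] yaw -59.49 tilt [-0.003  0.001 -1.   ] q [ 0.04  0.81  0.67  1.73 -0.64  0.84 -0.03] F [-1.54  0.72  6.85] M [ 0.205  0.164 -0.04 ] w 0.235
tool shift [-0.0001  0.0008 -0.0581] turn None
knob top 2069 [ 0.5629 -0.3342  0.0386] ((563.9000854492188, -332.7640075683594), 17.694204330444336)
flange 16158 [ 0.5733 -0.3284  0.0127] ((560.4874877929688, -336.0746154785156), 49.63592529296875)
19.82 yaw -59.49 z -0.0181 F [-1.5  0.7  6.8] Mz -0.04 tau7 -0.0 w 0.235
```

View pics/w13.png

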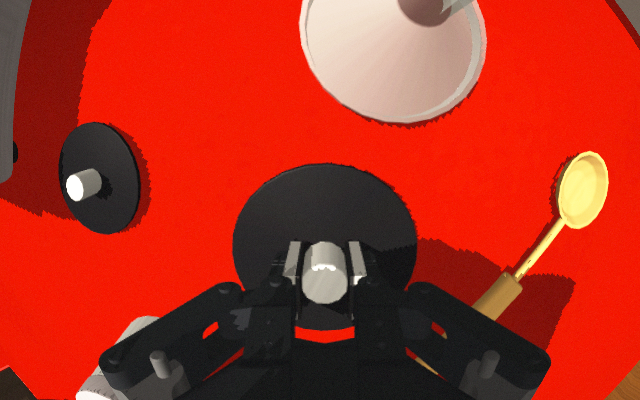

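The knob is gripped (width about 20 mm) with the lid centred. I lift.

Call:
move_arm(increments=[[1,0,0,-0.02,0],[1,0,0,-0.05,0],[1,0,0,-0.085,0],[1,0,0,-0.12,0],[1,0,0,-0.155,0],[1,0,0,-0.19,0],[1,0,0,-0.225,0],[1,0,0,-0.26,0],[1,0,0,-0.275,0],[1,0,0,-0.275,0],[1,0,0,-0.275,0]])

```text
clock: 20.73
position: [0.5612, -0.3362, 0.2578]
tool_rot: [2.728, -1.559, -0.002]
force: [1.0, -0.3, -2.2]
grip_width: 0.235
```

```bash
python3 -c "
from h import *
delta([.630,.006,.257])
snap('side','s14')"
```

```text
clock 20.73 pos [ 0.5612 -0.3362  0.2578] yaw -59.49 tilt [-0.001  0.001 -1.   ] q [-0.06  0.55  0.87  1.45 -0.42  1.34 -0.21] F [ 0.96 -0.29 -2.17] M [ 0.035 -0.002  0.002] w 0.235
tool shift [-0.2599 -0.233   0.0009] turn None
```

View pics/s14.png

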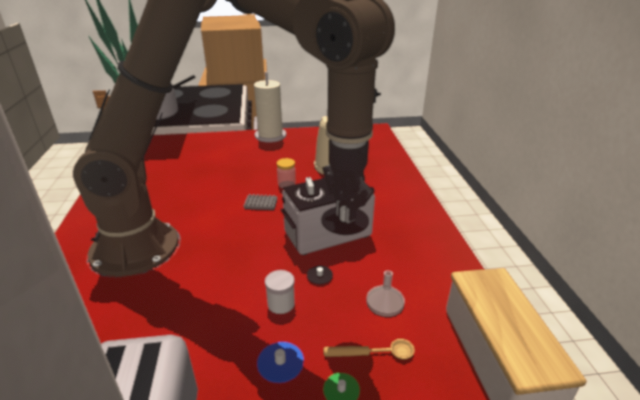

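Call:
move_arm(increments=[[1,-0.015,-0.013,0,0],[1,-0.04,-0.036,0,0],[1,-0.068,-0.061,0,0],[1,-0.096,-0.086,0,0],[1,-0.124,-0.111,0,0],[1,-0.152,-0.136,0,0],[1,-0.18,-0.161,0,0],[1,-0.208,-0.186,0,0],[1,-0.23,-0.206,0,0],[1,-0.248,-0.222,0,0],[1,-0.26,-0.233,0,0],[1,-0.26,-0.233,0,0]])

```text
clock: 21.78
position: [0.6295, 0.012, 0.2547]
tool_rot: [2.732, -1.55, -0.011]
force: [0.4, 1.0, -1.1]
grip_width: 0.235
```

Run:
```python
from h import *
im,d=snap('wrist','w15')
delta([.630,.006,.257])
vv,uu=np.mgrid[0:400,0:640]
W=fish(uu,vv,depth=d)
np.save('pics/w15_W.npy',W)
```

```text
clock 21.83 pos [0.6291 0.0089 0.2552] yaw -59.3 tilt [-0.006  0.002 -1.   ] q [-0.65  0.51  0.88  1.52 -0.4   1.31 -0.76] F [ 0.31 -1.15 -0.91] M [-0.012 -0.007 -0.004] w 0.238
tool shift [ 0.0029  0.0007 -0.0018] turn None
```

View pics/w15.png

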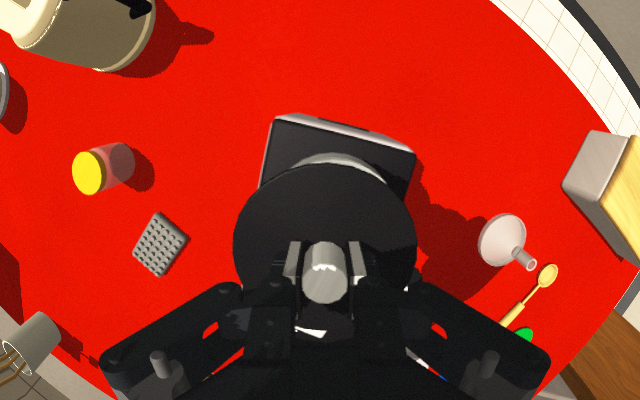

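Call:
move_arm(increments=[[1,0.002,0.0005,0,0],[1,0.002,0.0005,0,0],[1,0.002,0.0005,0,0],[1,0.002,0.0005,0,0]])

```text
clock: 22.17
position: [0.6295, 0.0054, 0.2552]
tool_rot: [2.727, -1.556, -0.009]
force: [1.0, -0.6, -1.2]
grip_width: 0.236
```

Run:
```python
from h import *
delta([.630,.006,.22])
im,d=snap('top','t16'); a,b=snap('side','s16')
vv,uu=np.mgrid[0:400,0:640]
A=cv2.resize(a[110:210,270:400],(780,600));cv2.imwrite('pics/s16c.png',A[:,:,::-1])
```

```text
clock 22.17 pos [0.6295 0.0054 0.2552] yaw -59.43 tilt [-0.006  0.001 -1.   ] q [-0.65  0.51  0.88  1.52 -0.4   1.31 -0.76] F [ 1.04 -0.58 -1.2 ] M [ 0.031 -0.025  0.029] w 0.236
tool shift [-0.0001 -0.0009  0.0352] turn None
```

View pics/s16c.png

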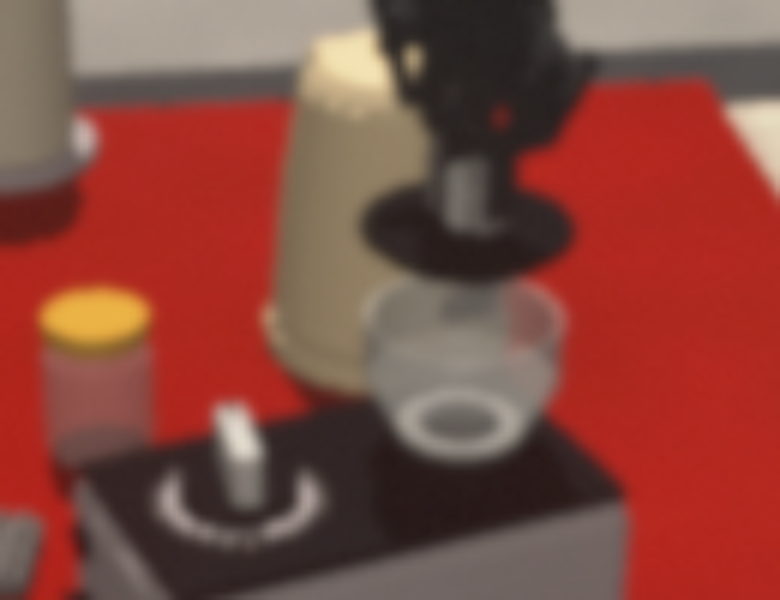

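The lid is held level over the hopper. I lower it, keeping the centring.

Call:
move_arm(increments=[[1,0,-0.0008,0.012,0],[1,0,-0.0008,0.024,0],[1,0,-0.0008,0.036,0],[1,0,-0.0008,0.038,0],[1,0,-0.0008,0.038,0],[1,0,-0.0008,0.038,0]])

```text
clock: 22.77
position: [0.63, 0.0065, 0.217]
tool_rot: [2.728, -1.555, -0.009]
force: [0.1, -0.6, -0.9]
grip_width: 0.235
```

Run:
```python
from h import *
delta([.630,.006,.2095])
```

```text
clock 22.77 pos [0.63   0.0065 0.217 ] yaw -59.37 tilt [-0.006  0.001 -1.   ] q [-0.64  0.53  0.86  1.57 -0.42  1.24 -0.74] F [ 0.09 -0.58 -0.85] M [ 0.044 -0.022 -0.003] w 0.235
tool shift [0.0004 0.0002 0.0075] turn None
```

No contact, so the plug has entered the mouth. Now the last few millimetres.

Call:
move_arm(increments=[[1,0,0,0.003,0],[1,0,0,0.006,0],[1,0,0,0.0075,0],[1,0,0,0.0075,0],[1,0,0,0.0075,0]])

```text
clock: 23.18
position: [0.6304, 0.0064, 0.2109]
tool_rot: [2.729, -1.556, -0.008]
force: [-4.2, 0.8, 9.6]
grip_width: 0.238
```

Run:
```python
from h import *
delta([.630,.006,.2095])
```

```text
clock 23.18 pos [0.6304 0.0064 0.2109] yaw -59.37 tilt [-0.005  0.002 -1.   ] q [-0.64  0.54  0.86  1.58 -0.43  1.22 -0.73] F [-4.18  0.78  9.63] M [0.125 0.681 0.02 ] w 0.238
tool shift [0.0001 0.0005 0.0014] turn None
```

It made contact with 9.6 N at the expected height. I release and rise straight up.

Call:
move_arm(increments=[[0.85,0,0,0,0],[0.7,0,0,0,0],[0.55,0,0,0,0],[0.45,0,0,0,0],[0.4,0,0,0,0],[0.4,0,0,-0.02,0],[0.4,0,0,-0.05,0],[0.4,0,0,-0.09,0],[0.4,0,0,-0.13,0],[0.4,0,0,-0.13,0],[0.4,0,0,-0.13,0]])

```text
clock: 24.1
position: [0.6321, 0.0055, 0.3433]
tool_rot: [-2.728, 1.555, 0.002]
force: [0.2, 0.8, -1.4]
grip_width: 0.597
```

Run:
```python
from h import *
delta(None)
im,d=snap('wrist','w17'); 
delta(None)
a,b=snap('side','s17');cv2.imwrite('pics/s17c.png',cv2.resize(a[110:210,270:400],(780,600))[:,:,::-1])
vv,uu=np.mgrid[0:400,0:640]
W=fish(uu,vv,depth=d); rr=np.hypot(W[...,0]-.63,W[...,1]-.006)
m=(W[...,2]>.235)&(W[...,2]<.25)&(rr<.056)&(im.max(-1)<90); p=W[m]; print('flange',len(p),cv2.minEnclosingCircle((p[:,:2]*1000).astype(np.float32)))
A=np.c_[p[:,:2],np.ones(len(p))]; c=np.linalg.lstsq(A,p[:,2],rcond=None)[0]; print('plane',c.round(3),'z',(c@[.63,.006,1]).round(4))
m=(W[...,2]>.196)&(W[...,2]<.209)&(np.hypot(W[...,0]-.519,W[...,1]+.028)<.03)
p=W[m];print(len(p),'bar',cv2.minAreaRect((p[:,:2]*1000).astype(np.float32)) if len(p)>5 else '')
for q in ['lid_flange','hopper_rim','dial_grip']: print(q,[(np.round(r['position'],3).tolist(),round(r['conf'],2)) for r in bot.place_of('side',q)])
```

```text
clock 24.1 pos [0.6321 0.0055 0.3433] yaw -59.38 tilt [-0.     0.002 -1.   ] q [-0.65  0.46  0.91  1.36 -0.36  1.49 -0.8 ] F [ 0.23  0.79 -1.38] M [-0.065  0.016 -0.018] w 0.597
clock 24.15 pos [0.6312 0.0061 0.3413] yaw -59.37 tilt [-0.003  0.002 -1.   ] q [-0.65  0.47  0.91  1.36 -0.36  1.49 -0.8 ] F [ 0.27  0.09 -0.82] M [ 0.004  0.03  -0.007] w 0.601
flange 7897 ((628.7952880859375, 6.821573734283447), 50.212547302246094)
plane [-0.006  0.001  0.242] z 0.2385
442 bar ((517.51318359375, -26.42061996459961), (14.751581192016602, 49.84625244140625), 4.562981128692627)
lid_flange [([0.522, -0.538, 0.008], 0.73), ([0.524, -0.193, 0.007], 0.68), ([0.63, 0.006, 0.237], 0.65), ([0.404, -0.452, 0.007], 0.62)]
hopper_rim [([0.629, 0.004, 0.237], 0.67)]
dial_grip [([0.516, -0.028, 0.196], 0.69)]
```

View pics/w17.png

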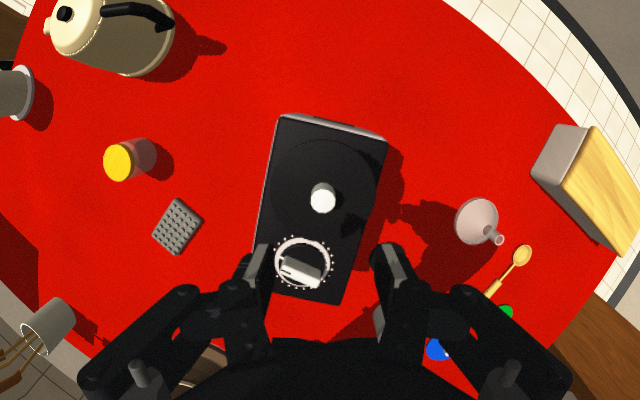

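View pics/s17c.png

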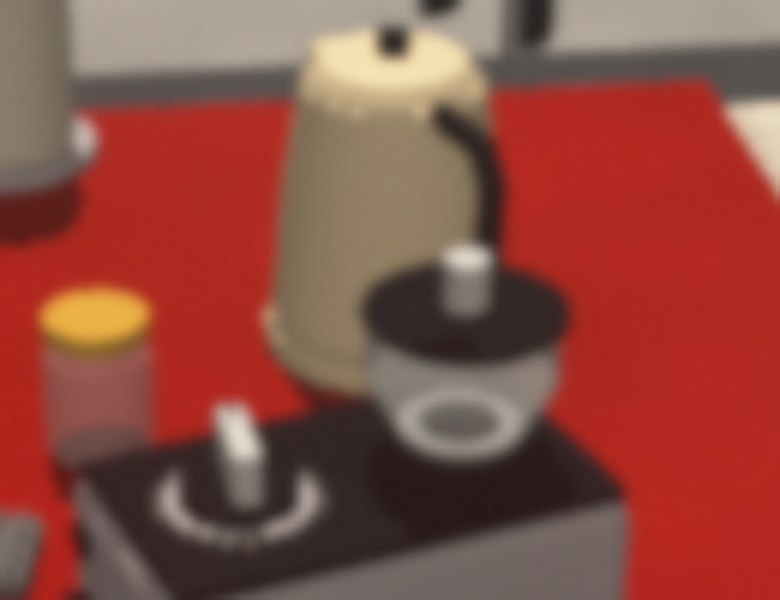

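The wrist view shows the lid at (323,190) on the hopper, and the side crop shows it lying flat on the rim at (465,310). The measured flange centre is within 2 mm of the rim's, with tilt below 0.01 rad. The dial is unchanged and the robot is clear.

```bash
python3 -c "
from workcell import bot
print(bot.finish_job()); print(bot.get_state()['clock'])"
```

```text
the job is handed in; nothing more can be done
None
the job is handed in; nothing more can be done
```

The dial is resting five clicks back from its stop, the black lid is seated on the hopper, and the job is handed in at about 24 s. No verdict was reported.

- **Stop:** I turned the dial clockwise in fine steps until the torque built steadily to about 0.29 N m and held it there for about 0.4 s. I then let go. The dial dropped back into the zero notch at -71.1°, exactly 45° clockwise of where it started.
- **Five clicks:** I turned it back 75°. Measured after release, the bar stands 30° anticlockwise of its start, which is the fifth notch. It still read the same, within about 0.4°, after the lid was placed.
- **Lid:** I took the larger black lid, not the small black, blue or green ones. It made contact at 9.6 N at the expected height. The last images show its flange within about 2 mm of the rim's centre and tilted under 0.01 rad. Nothing I viewed suggests a bystander moved.

**What disagreed:**
- **Fingertip height:** the real fingertips sit about 37 mm above the reported TCP. My first close on the dial therefore shut on air above it, and I worked from the depth-measured tip height after that.
- **Stop angle:** the dial turned about 3.8° past the nominal stop angle under load, so the stop yields. From the torque, I estimate the stop pin force stayed between about 8 and 15 N.
- **Flange height:** the last wrist depth, taken while the arm was still settling, read the flange about 3 mm lower than it should be seated. The side camera placed it on the rim's height, so I went by that.

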